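# Weigh and pack the ordered box

## Robot

A 7-joint arm with a two-finger parallel gripper is mounted at the origin on the work surface. World frame = base frame: x ahead of the robot, y to its left, z up, the work surface at z = 0. Lengths are in m, angles in rad, forces in N, time in s.
With the tool pointing down it reaches from about 0.4 to 0.85 m from the base axis. Payload 4.5 kg.
Tool frame: the origin (TCP) lies where the fingers leave the gripper's body, on its centre line; the fingertips stand 64 mm ahead of it and the grasp point (between the pads) lies 45 mm ahead of it; z points along the fingers, y is the direction in which the jaws open and shut (so a half turn about z gives the same grasp; the last joint's range is limited). The gripper opens to 88 mm and grips with 3 to 60 N. Pads are 18 mm wide; open, the fingers measure 123 mm over their backs; the gripper's body (75 mm by 187 mm) begins 45 mm behind the grasp point.
Start: joints at [-1.243, 0.689, -0.195, 1.565, 0.157, 0.902, -0.215], TCP at [0.181, 0.598, 0.303] pointing down, gripper open.
Joint ranges: [-3.01, 3.01], [-0.46, 2.08], [-1.47, 1.51], [0.13, 2.56], [-1, 4.14], [0.04, 2.09], [-2.66, 2.66]. Speed limits (rad/s): [2.57, 2.57, 3.14, 3.14, 3.14, 3.14, 3.14].

## Interface

Orientations are given as a unit quaternion [x, y, z, w].
In Python, from plant import monitor, snapshot, workorder, finder gives the robot as it stands.
- The arm moves only by the tool carry_out, never from a script. Its argument "motion" is one flat list of numbers, 6 for each row, row after row: the shift along the tool's x, y, z in cm, then the turn, a rotation vector about the tool's x, y, z in rad. In form: [x, y, z, rx, ry, rz, x, y, z, rx, ry, rz, ...]. A call has 1 to 8 rows; each row shifts and turns the commanded pose from where the row before left it, along the tool's axes as they then stand; what a row does not reach is not made up. A row lasts 1/8 s, in which the tool goes at most 62.5 mm and 10.7 degrees, less where a joint would pass 70% of its speed; a pose out of reach is approached as far as the arm can. A call with a gripper value outside its range is refused whole. "hand" is the finger opening in cm, from 0 to 8.81, set as the call begins (left out, the last holds). The fingers move at their own pace and stop on an object; "grip_force" is the grip in N (left out, the last holds). Time passes only in rows, so rows that do not move let the fingers close. It gives the time, the measured TCP pose, the force and the opening at its end, in the units of the state.
- monitor.get_state(): the state, without advancing time (a new reading comes with each control period).
- snapshot(name): name is "scene" or "top"; returns a dict with "frame" (420x560x3 uint8, red, green, blue), "range_z" (420x560 float32, m along the optical axis (not along the pixel's ray), 0 where there is no reading), "fx", "fy", "cx", "cy" (pixels), "D" ([k1, k2, p1, p2, k3] as OpenCV has them; the pictures are not rectified), "rvec" (rotation vector, rad) and "tvec" (3), from world to camera coordinates, as OpenCV has them. Camera axes: x right, y down, z forward; pixel columns grow to the right and rows downward; lengths in m; the calibration is good to about 2 mm. A picture is of the moment at which its call begins.
- workorder.finish_job(): hands the job in, once; it reports no verdict.
Trained networks look in a picture, given as the dict that the camera call returned (one of the last four; its "shot" number tells which), for a name from the list of things; names that differ only in an ending like _2 or _b are one class to them, and where a whole thing is asked for, a point or a joint stands for the part that bears it (a point fixed in the world has none). Each returns a list of dicts, best first, with "p" (0 to 1); they miss things now and then, are a little off and sometimes report something else, mostly with a low value. They report only what shows in the picture. A call takes as long as a camera call.
- finder.masks_of(picture, thing): "pixels" (420x560 bool, what is visible of it) and "extent" ([left, top, right, bottom] in pixels, round what is visible of it).
The state is a dict: "clock": time; "q": joint angles; "qd": joint speeds; "joint_torque": joint torques, N m; "tool_pos": TCP position; "eef_rot": TCP orientation; "contact_force": force on the tool from outside, world axes, zero at the start; "moment": the same for the moment, N m; "opening": opening from 0.0 (shut) to 1.0 (fully open).
Only numpy, scipy, OpenCV 4.12 (cv2) and the standard library are available. Lean on these libraries where they do the work, as an engineer would, in place of code of your own. Each camera call takes 0.05 s, during which the arm holds its last target. There are 200 camera calls.

## Task

Pack the current order: it is the box whose colour matches the order card inside the yellow frame. Stand that box on its end on the scale's steel platform and let go of it, and while it stands there press the scale's green key fully down to record the weight; then take it again and stand it on its end in the empty cell of the blue tote, on the cell's floor, and let go. Leave the other boxes where they are.

Things in the scene. Friction and masses are not known exactly. Their poses are not given: they have to be found in the camera images.
- box_blue: loose cardboard product box with a wide blue band round its middle, 150 x 60 x 40 mm, 0.17 to 0.34 kg, lying flat on the bench at the start. Origin: centre of the face it lies on; x along the 150 mm length, y across the 60 mm width, z through the 40 mm thickness (up at the start)
- box_blue_mid (a point): centre of the blue box's volume, 75 mm from either end
- card_blue: flat blue order card, 60 x 70 x 3 mm, fixed on the order strip. Origin: centre of its underside
- box_green: loose cardboard product box with a wide green band round its middle, 150 x 60 x 40 mm, 0.17 to 0.34 kg, lying flat on the bench at the start. Origin: centre of the face it lies on; x along the 150 mm length, y across the 60 mm width, z through the 40 mm thickness (up at the start)
- box_green_mid (a point): centre of the green box's volume, 75 mm from either end
- card_green: flat green order card, 60 x 70 x 3 mm, fixed on the order strip. Origin: centre of its underside
- box_red: loose cardboard product box with a wide red band round its middle, 150 x 60 x 40 mm, 0.17 to 0.34 kg, lying flat on the bench at the start. Origin: centre of the face it lies on; x along the 150 mm length, y across the 60 mm width, z through the 40 mm thickness (up at the start)
- box_red_mid (a point): centre of the red box's volume, 75 mm from either end
- card_red: flat red order card, 60 x 70 x 3 mm, fixed on the order strip. Origin: centre of its underside
- strip: black order strip, 100 x 290 x 6 mm, fixed on the bench at the far side, with three order cards in a row; a raised yellow frame (14 mm high) surrounds one of the three places. Origin: centre of its underside, y along its length
- strip_now (a point): centre of the place inside the yellow frame: the card lying here is the order to pack now; the other two cards wait (over 100 mm away)
- scale: grey parcel scale fixed on the bench, with a 120 x 120 mm steel platform whose top is 35 mm above the bench; the lower grey panel with the display and the key (24 mm high, 130 mm wide) reaches 140 mm from the platform's centre along the scale's -x. Origin: on the bench under the platform's centre, z up
- scale_top (a point): centre of the platform's top face
- key (a joint): the scale's round green weigh key, 32 mm across, sprung: 0 up, 0.006 m fully pressed (about 5 N)
- key_top (a point): centre of the key's top face (moves with the key)
- tote: blue open shipping tote fixed on the bench, 195 x 90 mm outside, 75 mm high, walls 5 mm, floor 5 mm, one divider across its middle making two cells in a row along its x, each 92.5 (x) x 80 (y) mm inside and 70 mm deep. Origin: centre of its underside
- tote_cell0 (a point): centre of the inner floor of one cell (towards the tote's -x)
- tote_cell1 (a point): centre of the inner floor of the other cell (towards the tote's +x)
- packed: loose cardboard box with a grey band, 60 x 50 mm, 100 mm tall, that already stands in one of the two cells. Origin: centre of its underside, z up

How it is judged:
On the way, in this order (a step that is already met when the one before it is completed fails the run):
1. the box of the framed card's colour stands on its end on the scale's platform, let go and still, for 0.4 s (((horizontal distance between card_blue and strip_now below 0.03 m and angle between the x axis of box_blue and the z axis of tote, either way round below 0.1 rad and contact force between box_blue and scale above 0.8 N and contact force between box_blue and the arm below 0.05 N and contact force between box_blue and the fingers below 0.05 N and horizontal distance between box_blue_mid and scale_top below 0.06 m and linear speed of box_blue below 0.03 m/s) or (horizontal distance between card_green and strip_now below 0.03 m and angle between the x axis of box_green and the z axis of tote, either way round below 0.1 rad and contact force between box_green and scale above 0.8 N and contact force between box_green and the arm below 0.05 N and contact force between box_green and the fingers below 0.05 N and horizontal distance between box_green_mid and scale_top below 0.06 m and linear speed of box_green below 0.03 m/s) or (horizontal distance between card_red and strip_now below 0.03 m and angle between the x axis of box_red and the z axis of tote, either way round below 0.1 rad and contact force between box_red and scale above 0.8 N and contact force between box_red and the arm below 0.05 N and contact force between box_red and the fingers below 0.05 N and horizontal distance between box_red_mid and scale_top below 0.06 m and linear speed of box_red below 0.03 m/s))), for 0.4 s.
2. the scale's key is pressed down (at least 4.5 of its 6 mm) while the box stands there free (((horizontal distance between card_blue and strip_now below 0.03 m and angle between the x axis of box_blue and the z axis of tote, either way round below 0.1 rad and contact force between box_blue and scale above 0.8 N and contact force between box_blue and the arm below 0.05 N and contact force between box_blue and the fingers below 0.05 N and horizontal distance between box_blue_mid and scale_top below 0.06 m and linear speed of box_blue below 0.03 m/s) or (horizontal distance between card_green and strip_now below 0.03 m and angle between the x axis of box_green and the z axis of tote, either way round below 0.1 rad and contact force between box_green and scale above 0.8 N and contact force between box_green and the arm below 0.05 N and contact force between box_green and the fingers below 0.05 N and horizontal distance between box_green_mid and scale_top below 0.06 m and linear speed of box_green below 0.03 m/s) or (horizontal distance between card_red and strip_now below 0.03 m and angle between the x axis of box_red and the z axis of tote, either way round below 0.1 rad and contact force between box_red and scale above 0.8 N and contact force between box_red and the arm below 0.05 N and contact force between box_red and the fingers below 0.05 N and horizontal distance between box_red_mid and scale_top below 0.06 m and linear speed of box_red below 0.03 m/s)) and value of joint key above 0.0045 m), for 0.05 s.
At the end, for the whole second after the job is handed in: The box matching the framed card stands on end (upright within 0.1 rad, either end down) on the floor of the empty cell (within 30 mm of its centre in x and y, 8 mm in height), at rest; the box already packed is upright and within 40 mm of its start (((horizontal distance between card_blue and strip_now below 0.03 m and angle between the x axis of box_blue and the z axis of tote, either way round below 0.1 rad and ((x of box_blue_mid in the frame of tote_cell0 between -0.03 and 0.03 m and y of box_blue_mid in the frame of tote_cell0 between -0.03 and 0.03 m and z of box_blue_mid in the frame of tote_cell0 between 0.067 and 0.083 m) or (x of box_blue_mid in the frame of tote_cell1 between -0.03 and 0.03 m and y of box_blue_mid in the frame of tote_cell1 between -0.03 and 0.03 m and z of box_blue_mid in the frame of tote_cell1 between 0.067 and 0.083 m)) and linear speed of box_blue below 0.02 m/s) or (horizontal distance between card_green and strip_now below 0.03 m and angle between the x axis of box_green and the z axis of tote, either way round below 0.1 rad and ((x of box_green_mid in the frame of tote_cell0 between -0.03 and 0.03 m and y of box_green_mid in the frame of tote_cell0 between -0.03 and 0.03 m and z of box_green_mid in the frame of tote_cell0 between 0.067 and 0.083 m) or (x of box_green_mid in the frame of tote_cell1 between -0.03 and 0.03 m and y of box_green_mid in the frame of tote_cell1 between -0.03 and 0.03 m and z of box_green_mid in the frame of tote_cell1 between 0.067 and 0.083 m)) and linear speed of box_green below 0.02 m/s) or (horizontal distance between card_red and strip_now below 0.03 m and angle between the x axis of box_red and the z axis of tote, either way round below 0.1 rad and ((x of box_red_mid in the frame of tote_cell0 between -0.03 and 0.03 m and y of box_red_mid in the frame of tote_cell0 between -0.03 and 0.03 m and z of box_red_mid in the frame of tote_cell0 between 0.067 and 0.083 m) or (x of box_red_mid in the frame of tote_cell1 between -0.03 and 0.03 m and y of box_red_mid in the frame of tote_cell1 between -0.03 and 0.03 m and z of box_red_mid in the frame of tote_cell1 between 0.067 and 0.083 m)) and linear speed of box_red below 0.02 m/s)) and distance of packed from where it was at the start of the episode below 0.04 m and angle between packed's own z axis and vertical below 0.15 rad); the robot touches nothing.
It fails at once if a box that was not ordered is moved by more than 40 mm ((horizontal distance between card_blue and strip_now below 0.03 m and distance of any of box_green_mid, box_red_mid from where it was at the start of the episode above 0.04 m) or (horizontal distance between card_green and strip_now below 0.03 m and distance of any of box_blue_mid, box_red_mid from where it was at the start of the episode above 0.04 m) or (horizontal distance between card_red and strip_now below 0.03 m and distance of any of box_blue_mid, box_green_mid from where it was at the start of the episode above 0.04 m)).
It also fails if it takes over 64 s, if anything falls off the work surface, if the arm or the gripper's body presses on something with over 40 N, if the wrist force passes 120 N, or if a joint passes its speed limit or range.

## Working session

There is one attempt and no reset: what is moved stays moved. The work goes in short steps, Python scripts to look and compute and a tool call to move; the robot and the scene stay as the last step left them, time stands still between calls to the robot, and variables do not carry over. Pictures are saved under pics/ and viewed, about 8 in all and at most 12, crops included, and the job is handed in when it is done.

Besides the shell and the picture viewer there is one more tool, called after ">>>" by a JSON object that holds its "api" and its "payload". carry_out: Moves the arm, as the interface text tells. Its arguments: {"type":"object","properties":{"motion":{"type":"array"},"hand":{"type":"number"},"grip_force":{"type":"number"}},"required":["motion"]}

```bash
mkdir -p pics; ls
python3 - <<'E'
from plant import monitor, snapshot
import cv2,numpy as np
s=monitor.get_state();print(s['clock'],s['tool_pos'],s['eef_rot'],s['opening'])
for n in("top","scene"):
    p=snapshot(n);cv2.imwrite(f"pics/{n}0.png",p["frame"][...,::-1])
    print(n,p["fx"],p["D"],p["rvec"],p["tvec"],p["shot"])
E
```

```text
pics
0.0 [0.18087335 0.59771539 0.30192051] [ 1.46325264e-01  9.89236109e-01 -9.13741195e-04 -6.11674064e-05] 1.000024676197869
top 506.85965087517417 [-0.10814686  0.          0.          0.          0.        ] [ 2.18452131 -2.03978117  0.20756919] [-0.02723571  0.5600801   1.18818899] 1
scene 472.03003154366644 [-0.1406514  0.         0.         0.         0.       ] [ 2.1931789   1.39924189 -0.44603164] [-0.21947239 -0.40088935  1.84203123] 2
```

View pics/top0.png

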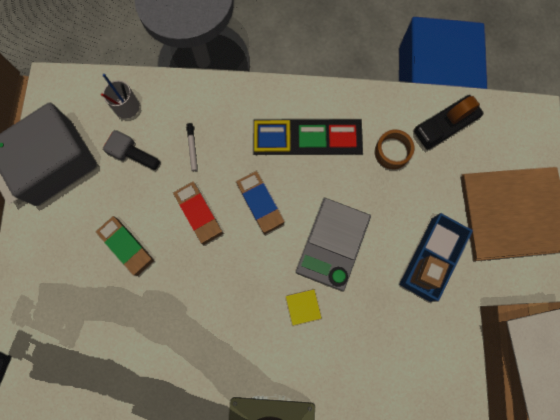

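View pics/scene0.png

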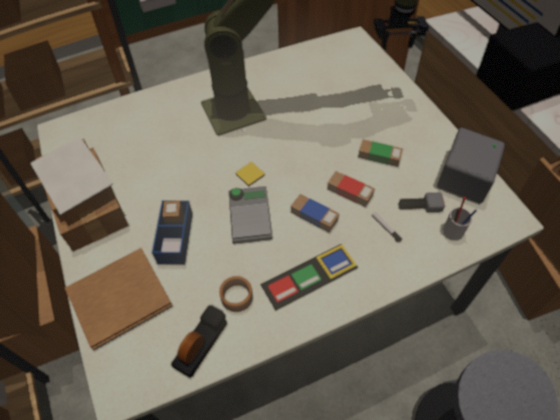

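The blue card (272,135 in top) sits in the yellow frame, so the blue box at (260,202) is the order. The free tote cell is the far one, around (443,238); the grey-banded box stands in the near one at (434,272).

```bash
cat > h.py <<'E'
from plant import monitor, snapshot, finder
import cv2,numpy as np
def world(p):
    h,w=p["range_z"].shape
    u,v=np.meshgrid(np.arange(w),np.arange(h))
    K=np.array([[p["fx"],0,p["cx"]],[0,p["fy"],p["cy"]],[0,0,1.]])
    n=cv2.undistortPoints(np.stack([u,v],-1).reshape(-1,1,2).astype(float),K,np.array(p["D"],float)).reshape(h,w,2)
    z=p["range_z"][...,None]
    c=np.concatenate([n*z,z],-1)
    R=cv2.Rodrigues(np.array(p["rvec"],float))[0]
    return (c-np.array(p["tvec"]).ravel())@R
def find(p,name,W,i=0):
    r=finder.masks_of(p,name)
    if not r: print(name,"none");return None
    m=r[i]["pixels"]&(p["range_z"]>0)
    P=W[m];print(name,round(r[i]["p"],2),r[i]["extent"],"n",len(P));return P
def rect(P):
    (c,s,a)=cv2.minAreaRect(P[:,:2].astype(np.float32))
    if s[0]<s[1]: s=s[::-1];a+=90
    return np.round(c,4),np.round(s,4),round((a+90)%180-90,1)
E
python3 - <<'E'
from h import *
for cam in("top","scene"):
    p=snapshot(cam);W=world(p)
    for n in("box_blue","box_red","scale","tote","packed","key_top"):
        P=find(p,n,W)
        if P is None: continue
        zt=np.percentile(P[:,2],95)
        print("  all",rect(P),"ztop",round(zt,4))
        Q=P[abs(P[:,2]-zt)<.006];print("  top",rect(Q),np.median(Q,0).round(4))
        if n=="scale": 
            Q=P[(abs(P[:,2]-.035)<.005)];print("  plat",rect(Q))
E
```

```text
box_blue 0.74 [237.2, 173.4, 285.3, 234.7] n 1512
  all (array([0.588 , 0.0659]), array([0.1642, 0.0614]), 31.8) ztop 0.0438
  top (array([0.583 , 0.0625]), array([0.1506, 0.0608]), 32.0) [0.5824 0.0629 0.0405]
box_red 0.79 [174.4, 181.2, 226.7, 244.4] n 1518
  all (array([0.5445, 0.2196]), array([0.153 , 0.0649]), 34.7) ztop 0.044
  top (array([0.5454, 0.2182]), array([0.1509, 0.0612]), 34.5) [0.5447 0.2179 0.0406]
scale 0.64 [298.2, 198.4, 372.3, 290.5] n 4260
  all (array([ 0.4938, -0.1286]), array([0.2112, 0.1344]), -17.7) ztop 0.0396
  top (array([ 0.4914, -0.1267]), array([0.1962, 0.121 ]), -16.8) [ 0.5205 -0.1379  0.0359]
  plat (array([ 0.4916, -0.1271]), array([0.196, 0.122]), -17.4)
tote 0.94 [401.1, 217.5, 470.7, 304.8] n 1983
  all (array([ 0.4695, -0.3784]), array([0.1968, 0.0935]), -26.1) ztop 0.0771
  top (array([ 0.4695, -0.3786]), array([0.1956, 0.0932]), -26.1) [ 0.4673 -0.3773  0.0748]
packed 0.91 [409.8, 256.1, 449.7, 290.5] n 858
  all (array([ 0.4297, -0.3574]), array([0.061 , 0.0518]), -21.7) ztop 0.1081
  top (array([ 0.4297, -0.3573]), array([0.0596, 0.0495])
[... 701 characters left out ...]
0.497 , -0.1265]), array([0.1949, 0.121 ]), -16.9)
tote 0.82 [154.2, 200.0, 193.1, 268.2] n 1481
  all (array([ 0.447, -0.381]), array([0.2469, 0.1203]), -24.4) ztop 0.0761
  top (array([ 0.4728, -0.3779]), array([0.1993, 0.0941]), -25.2) [ 0.4756 -0.3814  0.0739]
packed 0.63 [162.5, 197.6, 182.0, 224.9] n 448
  all (array([ 0.4318, -0.3557]), array([0.0635, 0.0529]), -21.8) ztop 0.1083
  top (array([ 0.433 , -0.3559]), array([0.0611, 0.051 ]), -21.3) [ 0.4332 -0.3548  0.1051]
key_top 0.54 [231.7, 186.2, 273.9, 241.7] n 2145
  all (array([ 0.4861, -0.1216]), array([0.2311, 0.1335]), -18.1) ztop 0.0396
  top (array([ 0.497 , -0.1265]), array([0.1949, 0.121 ]), -16.9) [ 0.5252 -0.1384  0.0359]
```

```bash
cat > kin.py <<'E'
import numpy as np
from scipy.spatial.transform import Rotation as Ro
from scipy.optimize import least_squares
pi=np.pi
O=[((0,0,.15643),pi),((0,.005375,-.12838),pi/2),((0,-.21038,-.006375),-pi/2),((0,.006375,-.21038),pi/2),((0,-.20843,-.006375),-pi/2),((0,.00017505,-.10593),pi/2),((0,-.10593,-.00017505),-pi/2)]
def fk(q,tool=0.0):
    R=Ro.identity();p=np.zeros(3)
    for (t,a),x in zip(O,q):
        p=p+R.apply(t);R=R*Ro.from_euler('x',a)*Ro.from_rotvec([0,0,x])
    p=p+R.apply([0,0,-.061525-tool]);R=R*Ro.from_euler('x',pi)
    return p,R
E
python3 - <<'E'
from kin import *
from h import *
s=monitor.get_state();p,R=fk(s['q']);print(p,R.as_quat(),s['tool_pos'],s['eef_rot'],s['q'])
p=snapshot("top");W=world(p);f=p["frame"].astype(int)
g=(W[...,2]>.028)&(W[...,2]<.05)&(f[...,1]>f[...,0]+25)&(f[...,1]>f[...,2]+10)
g[:, :290]=0;g[:180]=0;n,l,st,c=cv2.connectedComponentsWithStats(g.astype(np.uint8))
for i in range(1,n):
    if st[i,4]>20: print(c[i],st[i],np.median(W[l==i],0))
P=find(p,"scale",W);ax=np.array([.954,-.299]);ay=np.array([.299,.954])
Q=P[(abs(P[:,2]-.035)<.004)];a=Q[:,:2]@ax
print(np.histogram(a,bins=np.arange(.37,.62,.01)))
E
```

```text
[0.12940989 0.49328401 0.24578798] [ 5.95990506e-01 -8.02991478e-01 -3.72320145e-05 -4.82471514e-05] [0.18097241 0.59825364 0.30277232] [1.46371791e-01 9.89229647e-01 6.04428978e-05 7.78887800e-06] [-1.24322029  0.68906127 -0.19458229  1.56527805  0.15729539  0.90251327
 -0.21512622]
[338.47328244 275.8778626 ] [332 270  14  13 131] [ 0.40905853 -0.14082951  0.04501341]
scale 0.61 [296.5, 196.3, 374.1, 289.6] n 4168
(array([  0,   0,   0,   3,  39,  28,  20,  32,  22,   1,   1,  97, 178,
       167, 175, 171, 171, 170, 173, 178, 174, 162, 162,  66]), array([0.37, 0.38, 0.39, 0.4 , 0.41, 0.42, 0.43, 0.44, 0.45, 0.46, 0.47,
       0.48, 0.49, 0.5 , 0.51, 0.52, 0.53, 0.54, 0.55, 0.56, 0.57, 0.58,
       0.59, 0.6 , 0.61]))
```

```bash
cat >> h.py <<'E'
from scipy.spatial.transform import Rotation as Ro
def R_of(yz,pitch):
    """tool x heading yz deg when down; then pitch deg about tool y so that tool z swings towards heading (+ = outward)"""
    a=np.radians(yz);x=np.array([np.cos(a),np.sin(a),0]);z=np.array([0,0,-1.]);y=np.cross(z,x)
    return Ro.from_matrix(np.c_[x,y,z])*Ro.from_rotvec([0,np.radians(pitch),0])
def plan(p1,R1,n,start=None):
    s=monitor.get_state();p,R=(np.array(s["tool_pos"]),Ro.from_quat(s["eef_rot"])) if start is None else start
    p1=np.array(p1,float);rv=(R.inv()*R1).as_rotvec()
    print("dist",np.linalg.norm(p1-p).round(3),"angle",np.degrees(np.linalg.norm(rv)).round(1))
    st=Ro.from_rotvec(rv/n);d=(p1-p)/n
    for i in range(n):
        print(np.round(np.r_[R.inv().apply(d)*100,rv/n],3).tolist());R=R*st
E
python3 - <<'E'
from h import *
plan([.614,.082,.25],R_of(32,0),14)
E
```

```text
dist 0.676 angle 131.2
[-4.028, -2.634, 0.377, 0.0, -0.0, 0.164]
[-4.403, -1.943, 0.377, 0.0, -0.0, 0.164]
[-4.661, -1.2, 0.377, 0.0, -0.0, 0.164]
[-4.794, -0.425, 0.377, 0.0, -0.0, 0.164]
[-4.799, 0.361, 0.377, 0.0, -0.0, 0.164]
[-4.677, 1.137, 0.377, 0.0, -0.0, 0.164]
[-4.429, 1.883, 0.377, 0.0, -0.0, 0.164]
[-4.063, 2.579, 0.377, 0.0, -0.0, 0.164]
[-3.589, 3.206, 0.377, 0.0, -0.0, 0.164]
[-3.019, 3.748, 0.377, 0.0, -0.0, 0.164]
[-2.369, 4.19, 0.377, 0.0, -0.0, 0.164]
[-1.655, 4.519, 0.377, 0.0, -0.0, 0.164]
[-0.898, 4.728, 0.377, 0.0, -0.0, 0.164]
[-0.116, 4.812, 0.377, 0.0, -0.0, 0.164]
```

>>> {"api": "carry_out", "payload": {"motion": [-4.0,-2.6,0.4,0,0,0.164,-4.4,-1.9,0.4,0,0,0.164,-4.7,-1.2,0.4,0,0,0.164,-4.8,-0.4,0.4,0,0,0.164,-4.8,0.4,0.4,0,0,0.164,-4.7,1.1,0.4,0,0,0.164,-4.4,1.9,0.4,0,0,0.164]}}

```text
clock: 1.78
tool_pos: [0.3988, 0.3397, 0.2749]
eef_rot: [0.662, 0.75, 0.0, -0.0]
contact_force: [-0.1, 0.5, -0.7]
opening: 0.998
```

>>> {"api": "carry_out", "payload": {"motion": [-4.1,2.6,0.4,0,0,0.164,-3.6,3.2,0.4,0,0,0.164,-3.0,3.7,0.4,0,0,0.164,-2.4,4.2,0.4,0,0,0.164,-1.7,4.5,0.4,0,0,0.164,-0.9,4.7,0.4,0,0,0.164,-0.1,4.8,0.4,0,0,0.164]}}

```text
clock: 2.65
tool_pos: [0.6132, 0.0802, 0.2467]
eef_rot: [0.963, 0.27, 0.0, -0.0]
contact_force: [-0.5, 0.6, 0.2]
opening: 1.001
```

Run:
```python
from h import *
s=monitor.get_state();print({k:np.round(v,4).tolist() for k,v in s.items()})
plan([.614,.082,.20],R_of(32,-30),4)
```

```text
{'clock': 2.65, 'q': [-0.4005, 0.7762, 0.3604, 1.659, -0.3627, 0.7727, -0.8964], 'qd': [0.4387, 0.33, 0.3286, -0.5839, -0.3189, 0.3654, -0.5215], 'joint_torque': [-1.3743, -54.8747, 6.0206, -11.4619, 0.371, -0.35, 0.5737], 'tool_pos': [0.6132, 0.0802, 0.2467], 'eef_rot': [0.9628, 0.2701, 0.0003, -0.0003], 'contact_force': [-0.5118, 0.6077, 0.2351], 'moment': [-0.0058, 0.1593, -0.0291], 'opening': 1.001}
dist 0.047 angle 30.0
[0.039, -0.029, 1.168, -0.001, -0.131, -0.003]
[0.191, -0.029, 1.152, -0.001, -0.131, -0.003]
[0.34, -0.029, 1.118, -0.001, -0.131, -0.003]
[0.483, -0.029, 1.063, -0.001, -0.131, -0.003]
```

>>> {"api": "carry_out", "payload": {"motion": [0,0,0.5,0,-0.131,0,0.2,0,0.5,0,-0.131,0,0.2,0,0.5,0,-0.131,0,0.2,0,0.5,0,-0.131,0,0,0,0,0,0,0]}}

```text
clock: 3.28
tool_pos: [0.614, 0.0836, 0.2233]
eef_rot: [0.929, 0.264, -0.25, 0.07]
contact_force: [-0.3, 0.6, 0.8]
opening: 0.996
```

```bash
cat > fit.py <<'E'
from h import *
from kin import *
import json
s=monitor.get_state();print({k:np.round(v,4).tolist() for k,v in s.items() if k in('q','tool_pos','eef_rot','clock')})
D=[([-1.24322029,.68906127,-.19458229,1.56527805,.15729539,.90251327,-.21512622],[0.18097241,0.59825364,0.30277232],[1.46371791e-01,9.89229647e-01,6e-05,7.8e-06]),
([-0.4005,0.7762,0.3604,1.659,-0.3627,0.7727,-0.8964],[0.6132,0.0802,0.2467],[0.9628,0.2701,.0003,-.0003]),
(s['q'].tolist() if hasattr(s['q'],'tolist') else s['q'],list(s['tool_pos']),list(s['eef_rot']))]
def fks(q,L):
    R=Ro.identity();p=np.array([0,0,0.])
    seg=[(0,0),(L[0],0),(0,0),(L[1],0),(0,0),(L[2],0),(0,0)]
    # Gen3 sign convention: base yaw axis down
    R=Ro.from_euler('x',pi)
    p=R.apply([0,0,-L[0]])
    R=R*Ro.from_rotvec([0,0,q[0]])*Ro.from_euler('x',pi/2)*Ro.from_rotvec([0,0,q[1]])*Ro.from_euler('x',-pi/2)*Ro.from_rotvec([0,0,q[2]])
    p=p+R.apply([0,L[4],-L[1]])
    R=R*Ro.from_euler('x',pi/2)*Ro.from_rotvec([0,0,q[3]])*Ro.from_euler('x',-pi/2)*Ro.from_rotvec([0,0,q[4]])
    p=p+R.apply([0,0,-L[2]])
    R=R*Ro.from_euler('x',pi/2)*Ro.from_rotvec([0,0,q[5]])*Ro.from_euler('x',-pi/2)*Ro.from_rotvec([0,0,q[6]])
    p=p+R.apply([0,0,-L[3]])
    return p,R*Ro.from_euler('x',pi)*Ro.from_euler('z',L[5])
if __name__=="__main__":
    best=None
    for g in(-pi/2,pi/2):
        r=least_squares(lambda L:np.concatenate([np.r_[fks(q,L)[0]-p,.1*(fks(q,L)[1].inv()*Ro.from_quat(r)).as_rotvec()] for q,p,r in D]),[.3,.42,.4,.3,0,g])
        if best is None or r.cost<best.cost:best=r
    print(best.x.round(4),best.cost,best.fun.round(4));json.dump(best.x.tolist(),open("L.json","w"))
E
python3 fit.py
```

```text
{'clock': 3.275, 'q': [-0.4712, 1.0305, 0.4761, 1.2653, -0.1905, 1.404, -1.0459], 'tool_pos': [0.614, 0.0836, 0.2233], 'eef_rot': [0.9288, 0.2644, -0.2498, 0.0702]}
[ 0.3351  0.5663  0.3439  0.2558  0.0462 -4.7124] 3.706817436719522e-05 [ 0.0012  0.0038 -0.0051  0.     -0.      0.     -0.0034 -0.      0.0019
 -0.      0.     -0.     -0.0006  0.0026  0.0031 -0.     -0.      0.    ]
```

```bash
cat > ik.py <<'E'
from fit import *
L=json.load(open("L.json"))
lo=np.array([-3.01,-.46,-1.47,.13,-1,.04,-2.66]);hi=np.array([3.01,2.08,1.51,2.56,4.14,2.09,2.66])
def ik(g,R,seeds,tol=.006):
    p=np.array(g)-.045*R.as_matrix()[:,2];out=None
    for q0 in seeds:
        def f(q):
            a,B=fks(q,L);return np.r_[(a-p)*3,(R.inv()*B).as_rotvec(),.003*(q-q0)]
        r=least_squares(f,np.clip(q0,lo+.06,hi-.06),bounds=(lo+.05,hi-.05),max_nfev=60)
        e=np.abs(r.fun[:6]).max()
        if e<.03 and (out is None or np.abs(r.x-seeds[0]).sum()<np.abs(out-seeds[0]).sum()): out=r.x
    return out
E
python3 - <<'E'
from ik import *
q0=np.array(s['q']);rng=np.random.default_rng(0)
S=np.array([.526,-.138,.035+.115])
T=np.array([.4695,-.378])+.0485*np.array([np.cos(np.radians(-26)),np.sin(np.radians(-26))]);T=np.r_[T,.005+.115];print(T)
for P in(-45,-35,-25,-15):
  for nm,g,hs in(("pickA",[.614,.082,.02],[32]),("pickB",[.554,.044,.02],[212])):
    print(P,nm,ik(g,R_of(hs[0],P),[q0]+[rng.uniform(lo,hi) for _ in range(4)]) is not None)
  for nm,g in(("scale",S),("tote",T)):
    print(P,nm,[h for h in range(-180,180,30) if ik(g,R_of(h,P+90),[q0]+[rng.uniform(lo,hi) for _ in range(4)]) is not None])
E
```

```text
{'clock': 3.275, 'q': [-0.4712, 1.0305, 0.4761, 1.2653, -0.1905, 1.404, -1.0459], 'tool_pos': [0.614, 0.0836, 0.2233], 'eef_rot': [0.9288, 0.2644, -0.2498, 0.0702]}
[ 0.51309151 -0.399261    0.12      ]
-45 pickA True
-45 pickB True
-45 scale [-180, -150, -120, -90, -60, -30, 0, 30, 60, 90, 120, 150]
-45 tote [-180, -150, -120, -90, -60, -30, 0, 30, 60, 90, 120, 150]
-35 pickA True
-35 pickB True
-35 scale [-180, -150, -120, -90, -60, 30, 60, 90, 120, 150]
-35 tote [-180, -150, -120, -90, -30, 0, 30, 60, 90, 120]
-25 pickA True
-25 pickB True
-25 scale [-180, -150, -120, -90, -60, 30, 60, 90, 120, 150]
-25 tote [-180, -150, -120, -90, -60, -30, 0, 30, 60, 90]
-15 pickA True
-15 pickB True
-15 scale [-150, -120, -90, -60, 60, 90, 120]
-15 tote [-150, -120, -90, -60, -30, 0, 30, 60, 90]
```

Run:
```python
from h import *
R=R_of(32,-45);z=R.as_matrix()[:,2]
g=np.array([.618,.084,.028]);a=g+[0,0,.07]-.045*z
plan(a,R,4);plan(g-.045*z,R,3,(a,R)); print(g-.045*z)
```

```text
dist 0.1 angle 14.9
[1.938, 0.045, 1.578, -0.001, -0.065, -0.001]
[2.036, 0.044, 1.448, -0.001, -0.065, -0.001]
[2.126, 0.044, 1.313, -0.001, -0.065, -0.001]
[2.207, 0.044, 1.172, -0.001, -0.065, -0.001]
dist 0.07 angle 0.0
[1.65, 0.0, 1.65, 0.0, 0.0, 0.0]
[1.65, 0.0, 1.65, 0.0, 0.0, 0.0]
[1.65, 0.0, 1.65, 0.0, 0.0, 0.0]
[0.64498473 0.10086193 0.05981981]
```

>>> {"api": "carry_out", "payload": {"motion": [1.9,0,1.6,0,-0.065,0,2.0,0,1.45,0,-0.065,0,2.1,0,1.3,0,-0.065,0,2.2,0,1.2,0,-0.065,0,0,0,0,0,0,0,0,0,0,0,0,0]}}

```text
clock: 4.03
tool_pos: [0.6436, 0.0995, 0.1344]
eef_rot: [0.89, 0.251, -0.366, 0.104]
contact_force: [0.2, 0.0, 0.9]
opening: 0.998
```

Run:
```python
from h import *
s=monitor.get_state();print(s['tool_pos'],s['eef_rot'],R_of(32,-45).as_quat())
R=R_of(32,-45);z=R.as_matrix()[:,2];plan(np.array([.618,.084,.028])-.045*z,R,3)
p=snapshot("scene");cv2.imwrite("pics/s1.png",cv2.resize(p["frame"][120:270,230:430,::-1],None,fx=4,fy=4))
```

```text
[0.64358357 0.09949398 0.13436972] [ 0.88991199  0.25139501 -0.36608963  0.10409412] [ 0.88809001  0.25465571 -0.36785893  0.10548185]
dist 0.075 angle 0.5
[1.794, -0.017, 1.72, -0.001, -0.002, -0.002]
[1.797, -0.016, 1.718, -0.001, -0.002, -0.002]
[1.8, -0.015, 1.715, -0.001, -0.002, -0.002]
```

View pics/s1.png

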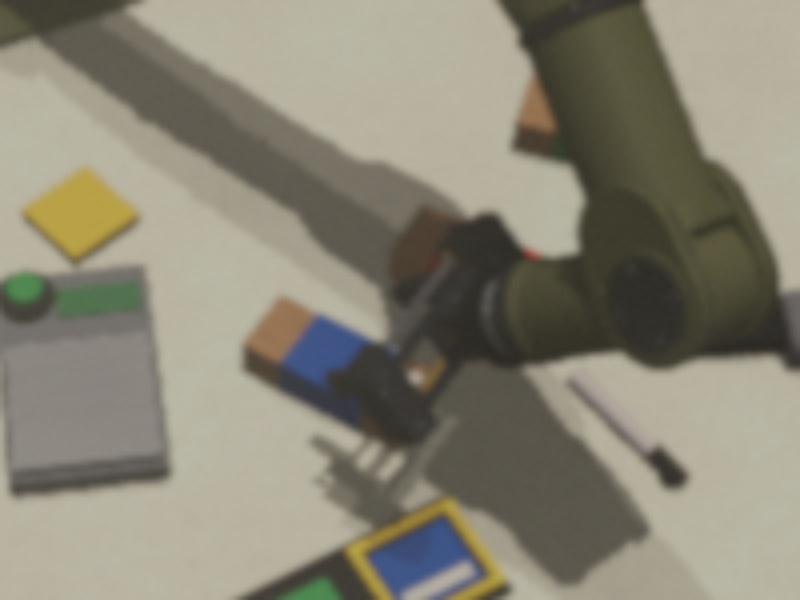

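The gripper straddles the far end of the blue box (about pixel 400,370 in the crop) and clears the red one. I'll descend and grip.

>>> {"api": "carry_out", "payload": {"motion": [1.8,0,1.7,0,0,0,1.8,0,1.7,0,0,0,1.7,0,1.7,0,0,0,0,0,0,0,0,0]}}

```text
clock: 4.58
tool_pos: [0.6427, 0.1006, 0.0556]
eef_rot: [0.888, 0.252, -0.37, 0.104]
contact_force: [-0.4, 0.1, 0.2]
opening: 0.997
```

>>> {"api": "carry_out", "payload": {"motion": [0,0,0,0,0,0,0,0,0,0,0,0,0,0,0,0,0,0,0,0,0,0,0,0,0,0,0,0,0,0,0,0,0,0,0,0], "hand": 4.5, "grip_force": 30}}

```text
clock: 5.32
tool_pos: [0.6448, 0.1015, 0.06]
eef_rot: [0.889, 0.252, -0.367, 0.104]
contact_force: [1.0, 2.7, 5.6]
opening: 0.674
```

Run:
```python
from ik import *
s=monitor.get_state();print(s['opening'],s['contact_force'])
R=R_of(32,-45);q=np.array(s['q']);z=R.as_matrix()[:,2]
g0=np.array(s['tool_pos'])+.045*z;print(g0)
# joint continuity: lift & rotate, then scale at headings
S=np.array([.526,-.138,.035+.115+.06])
for h in(-60,-30,0,30):
    Rs=R_of(h,45);qq=q
    Rk=Ro.from_quat(s['eef_rot']);dp=S-g0;rv=(Rk.inv()*Rs).as_rotvec();ok=[]
    # first tilt at height, then turn heading
    path=[(g0+[0,0,.2*t],R_of(32,-45)) for t in(.5,1)]+[(g0+[-.05*t,0,.2],R_of(32,-45+90*t)) for t in np.linspace(.2,1,5)]+[((g0+[-.05,0,.2])*(1-t)+S*t,R_of(32+(h-32)*t,45)) for t in np.linspace(.2,1,5)]
    for g,Rr in path:
        r=ik(g,Rr,[qq]); 
        if r is None: ok.append('X');continue
        ok.append(np.abs(r-qq).max().round(2));qq=r
    print(h,ok,qq.round(2))
```

```text
{'clock': 5.325, 'q': [-0.4376, 1.4171, 0.4601, 0.8701, -0.1934, 1.6539, -1.1336], 'tool_pos': [0.6448, 0.1015, 0.06], 'eef_rot': [0.8893, 0.2519, -0.3672, 0.1038]}
0.6743393282701798 [1.02199676 2.74638381 5.62946116]
[0.61780003 0.084687   0.02813309]
-60 [np.float64(0.13), np.float64(0.14), np.float64(0.42), np.float64(0.43), np.float64(0.45), np.float64(0.56), 'X', 'X', 'X', 'X', 'X', 'X'] [ 0.01  0.58 -0.21  2.1  -0.95  0.09 -0.22]
-30 [np.float64(0.13), np.float64(0.14), np.float64(0.42), np.float64(0.43), np.float64(0.45), np.float64(0.56), 'X', 'X', 'X', 'X', 'X', 'X'] [ 0.01  0.58 -0.21  2.1  -0.95  0.09 -0.22]
0 [np.float64(0.13), np.float64(0.14), np.float64(0.42), np.float64(0.43), np.float64(0.45), np.float64(0.56), 'X', 'X', 'X', 'X', 'X', 'X'] [ 0.01  0.58 -0.21  2.1  -0.95  0.09 -0.22]
30 [np.float64(0.13), np.float64(0.14), np.float64(0.42), np.float64(0.43), np.float64(0.45), np.float64(0.56), 'X', 'X', 'X', 'X', 'X', 'X'] [ 0.01  0.58 -0.21  2.1  -0.95  0.09 -0.22]
```

```bash
cat > path.py <<'E'
from ik import *
q=np.array(s['q']);g0=np.array([.618,.085,.028])
S=np.array([.526,-.138,.21]);T=np.array([.513,-.399,.2])
def go(path,qq):
    ok=[]
    for g,Rr in path:
        r=ik(g,Rr,[qq])
        if r is None: ok.append('X');break
        ok.append(float(np.abs(r-qq).max().round(2)));qq=r
    return ok,qq
E
python3 - <<'E'
from path import *
up=[(g0+[-.02*t,0,.22*t],R_of(32,-45+25*max(0,t-.4)/.6)) for t in(.25,.5,.75,1)]
o,qu=go(up,q);print(o,qu.round(2))
gu=up[-1][0]
for h in list(range(92,300,20))+list(range(-208,20,20)):
    n=max(2,int(abs(h-32)/20))
    pa=[(gu*(1-t)+(S+[0,0,.04])*t,R_of(32+(h-32)*t,-20)) for t in np.linspace(1/n,1,n)]
    pb=[(S+[0,0,.04],R_of(h,a)) for a in(0,15,30,45)]+[(S-[0,0,.06],R_of(h,45))]
    o,qq=go(pa+pb,qu)
    print(h,'OK' if 'X' not in o else o,qq.round(2))
E
```

```text
{'clock': 5.325, 'q': [-0.4376, 1.4171, 0.4601, 0.8701, -0.1934, 1.6539, -1.1336], 'tool_pos': [0.6448, 0.1015, 0.06], 'eef_rot': [0.8893, 0.2519, -0.3672, 0.1038]}
[0.08, 0.12, 0.17, 0.16] [-0.49  0.88  0.49  1.35 -0.23  1.31 -1.02]
92 OK [ 0.72  0.97 -0.4   1.66 -0.44  0.99  0.79]
112 OK [ 0.63  1.02 -0.38  1.47 -0.26  1.25  0.87]
132 OK [ 0.53  1.07 -0.38  1.33 -0.09  1.45  0.99]
152 OK [ 0.44  1.1  -0.41  1.24  0.09  1.6   1.15]
172 OK [ 0.36  1.11 -0.46  1.23  0.29  1.68  1.31]
192 OK [ 0.3   1.09 -0.52  1.29  0.49  1.69  1.46]
212 OK [ 0.24  1.07 -0.58  1.42  0.69  1.65  1.58]
232 OK [ 0.21  1.03 -0.63  1.59  0.89  1.57  1.67]
252 OK [ 0.2   0.99 -0.7   1.79  1.1   1.5   1.72]
272 OK [ 0.28  1.02 -0.91  2.01  1.37  1.57  1.73]
292 [0.24, 0.22, 0.21, 0.21, 0.23, 0.27, 0.33, 0.42, 0.45, 0.42, 0.38, 0.29, 'X'] [ 0.99  0.99 -1.42  1.75  0.71  1.16  2.61]
-208 [0.2, 0.2, 0.19, 0.18, 0.17, 0.21, 0.3, 'X'] [-0.15  0.71  0.59  1.85 -0.95  0.94 -2.45]
-188 [0.2, 0.19, 0.18, 0.17, 0.17, 0.2, 0.29, 'X'] [-0.14  0.71  0.6   1.85 -0.95  0.95 -2.43]
-168 [0.2, 0.19, 0.18, 0.17, 0.16, 0.19, 0
[... 161 characters left out ...]
, 0.18, 0.17, 0.16, 0.16, 0.17, 0.28, 0.29, 'X'] [ 0.07  0.64  0.48  1.94 -0.95  0.79 -2.61]
-108 [0.18, 0.17, 0.16, 0.16, 0.15, 0.15, 0.28, 0.29, 0.19, 0.25, 'X'] [-0.64  1.16  1.36  1.78 -0.73  0.98 -2.61]
-88 OK [-0.77  1.35  1.21  2.01 -0.95  0.47 -2.34]
-68 [0.16, 0.15, 0.14, 0.14, 0.14, 0.36, 0.28, 0.28, 0.28, 'X'] [-0.78  0.99  1.08  2.18 -0.95  0.1  -1.92]
-48 [0.15, 0.13, 0.13, 0.12, 0.43, 0.38, 0.42, 'X'] [-0.49  0.67  0.74  2.18 -0.95  0.09 -1.43]
-28 [0.12, 0.13, 0.14, 0.48, 0.43, 'X'] [-0.25  0.61  0.61  2.05 -0.74  0.4  -1.18]
-8 [0.16, 0.19, 0.47, 0.42, 'X'] [-0.07  0.56  0.39  2.05 -0.67  0.37 -0.87]
12 [0.15, 0.17, 0.42, 0.35, 'X'] [ 0.1   0.54  0.21  2.03 -0.6   0.41 -0.56]
```

```bash
cat > pl2.py <<'E'
from h import *
def seq(wps):
    """wps: (grasp point, heading, pitch, n) piecewise linear in heading/pitch"""
    s=monitor.get_state();R=Ro.from_quat(s["eef_rot"]);p=np.array(s["tool_pos"])
    M=R.as_matrix();g=p+.045*M[:,2];y=M[:,1];h=np.degrees(np.arctan2(y[1],y[0]))+90
    xh=np.array([np.cos(np.radians(h)),np.sin(np.radians(h)),0]);pt=np.degrees(np.arctan2(M[:,2]@xh,-M[2,2]))
    print("now g",g.round(4),"h",h.round(1),"pitch",pt.round(1))
    for g1,h1,p1,n in wps:
        g1=np.array(g1,float);d=(h1-h);d0=d;
        for t in np.linspace(1/n,1,n):
            Rn=R_of(h+d*t,pt+(p1-pt)*t);pn=g+(g1-g)*t-.045*Rn.as_matrix()[:,2]
            print(np.round(np.r_[R.inv().apply(pn-p)*100,(R.inv()*Rn).as_rotvec()],3).tolist());R,p=Rn,pn
        print('--');g,h,pt=g1,h1,p1
E
python3 - <<'E'
from pl2 import *
seq([([.618,.085,.1],32,-45,2),([.598,.085,.248],32,-20,4),([.526,-.138,.25],150,-20,14)])
E
```

```text
now g [0.6177 0.0849 0.0281] h 31.6 pitch -44.9
[-2.523, -0.01, -2.559, -0.003, -0.001, -0.002]
[-2.526, -0.008, -2.556, -0.002, -0.001, -0.002]
--
[-3.406, -0.265, -2.29, 0.0, 0.109, 0.0]
[-3.137, -0.265, -2.593, 0.0, 0.109, 0.0]
[-2.836, -0.265, -2.866, -0.0, 0.109, 0.0]
[-2.507, -0.265, -3.104, 0.0, 0.109, -0.0]
--
[-1.224, 0.853, 0.43, -0.05, 0.0, -0.138]
[-1.359, 0.653, 0.479, -0.05, -0.0, -0.138]
[-1.466, 0.435, 0.518, -0.05, 0.0, -0.138]
[-1.541, 0.203, 0.546, -0.05, 0.0, -0.138]
[-1.584, -0.039, 0.561, -0.05, 0.0, -0.138]
[-1.592, -0.285, 0.564, -0.05, 0.0, -0.138]
[-1.567, -0.53, 0.555, -0.05, 0.0, -0.138]
[-1.509, -0.768, 0.534, -0.05, 0.0, -0.138]
[-1.418, -0.994, 0.501, -0.05, 0.0, -0.138]
[-1.297, -1.204, 0.457, -0.05, 0.0, -0.138]
[-1.149, -1.392, 0.403, -0.05, -0.0, -0.138]
[-0.976, -1.555, 0.34, -0.05, 0.0, -0.138]
[-0.782, -1.69, 0.269, -0.05, 0.0, -0.138]
[-0.572, -1.793, 0.193, -0.05, 0.0, -0.138]
--
```

>>> {"api": "carry_out", "payload": {"motion": [0,0,0,0,0,0,0,0,0,0,0,0], "grip_force": 60}}

```text
clock: 5.58
tool_pos: [0.6448, 0.1016, 0.0599]
eef_rot: [0.889, 0.252, -0.367, 0.104]
contact_force: [1.7, 2.6, 5.7]
opening: 0.677
```

>>> {"api": "carry_out", "payload": {"motion": [-2.5,0,-2.5,0,0,0,-2.5,0,-2.5,0,0,0,-3.4,-0.3,-2.3,0,0.109,0,-3.1,-0.3,-2.6,0,0.109,0,-2.8,-0.3,-2.9,0,0.109,0,-2.5,-0.3,-3.1,0,0.109,0,0,0,0,0,0,0]}}

```text
clock: 6.45
tool_pos: [0.6107, 0.0921, 0.2921]
eef_rot: [0.949, 0.267, -0.163, 0.048]
contact_force: [0.3, 0.1, -1.7]
opening: 0.676
```

Run:
```python
from h import *
s=monitor.get_state();print(s['opening'],s['contact_force'],s['q'])
p=snapshot("scene");cv2.imwrite("pics/s2.png",cv2.resize(p["frame"][100:270,230:430,::-1],None,fx=3,fy=3))
```

```text
0.6757193113784113 [ 0.26214108  0.09805327 -1.69695876] [-0.48682043  0.8678934   0.4776128   1.35918374 -0.21920673  1.30197172
 -1.03529999]
```

View pics/s2.png

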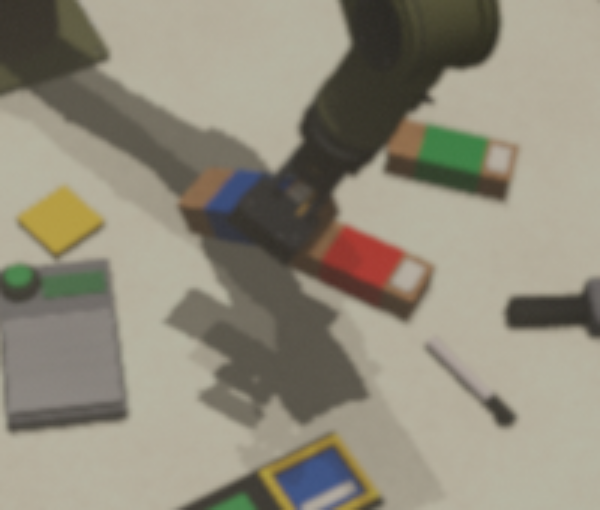

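The blue box is held in the air (around 230,200 in the crop) and the red and green boxes haven't moved. Next I'll yaw and carry it over to the scale.

>>> {"api": "carry_out", "payload": {"motion": [-1.2,0.9,0.4,-0.05,0,-0.138,-1.4,0.7,0.5,-0.05,0,-0.138,-1.5,0.4,0.5,-0.05,0,-0.138,-1.5,0.2,0.5,-0.05,0,-0.138,-1.6,0,0.6,-0.05,0,-0.138,-1.6,-0.3,0.6,-0.05,0,-0.138,-1.6,-0.5,0.6,-0.05,0,-0.138]}}

```text
clock: 7.38
tool_pos: [0.5602, -0.0109, 0.2861]
eef_rot: [0.691, 0.702, -0.124, 0.122]
contact_force: [0.8, -0.8, -2.3]
opening: 0.675
```

>>> {"api": "carry_out", "payload": {"motion": [-1.5,-0.8,0.5,-0.05,0,-0.138,-1.4,-1.0,0.5,-0.05,0,-0.138,-1.3,-1.2,0.5,-0.05,0,-0.138,-1.1,-1.4,0.4,-0.05,0,-0.138,-1.0,-1.6,0.3,-0.05,0,-0.138,-0.8,-1.7,0.3,-0.05,0,-0.138,-0.6,-1.8,0.2,-0.05,0,-0.138,0,0,0,0,0,0]}}

```text
clock: 8.38
tool_pos: [0.508, -0.1328, 0.2875]
eef_rot: [0.263, 0.95, -0.047, 0.164]
contact_force: [1.7, 0.2, -2.8]
opening: 0.674
```

Run:
```python
from pl2 import *
s=monitor.get_state();print(s['opening'],s['contact_force'],s['q'].round(2))
# box centre should be at scale (.526,-.138): g = c - .008*(cos150,sin150)
seq([([.533,-.142,.25],150,45,8),([.533,-.142,.165],150,45,3)])
```

```text
0.6742543501893807 [ 1.66633474  0.24927156 -2.82792443] [0.08 0.51 0.02 2.14 0.66 0.23 0.51]
now g [ 0.5209 -0.1407  0.2451] h 149.0 pitch -19.6
[-0.783, 0.048, 0.033, -0.004, 0.141, -0.001]
[-0.78, 0.064, 0.012, -0.0, 0.141, -0.002]
[-0.774, 0.065, -0.008, 0.0, 0.141, -0.002]
[-0.765, 0.066, -0.027, 0.0, 0.141, -0.002]
[-0.754, 0.067, -0.045, 0.001, 0.141, -0.002]
[-0.74, 0.068, -0.062, 0.001, 0.141, -0.002]
[-0.725, 0.069, -0.076, 0.001, 0.141, -0.002]
[-0.707, 0.069, -0.088, 0.001, 0.141, -0.002]
--
[-2.003, 0.0, 2.003, 0.0, 0.0, 0.0]
[-2.003, 0.0, 2.003, 0.0, 0.0, 0.0]
[-2.003, 0.0, 2.003, 0.0, 0.0, 0.0]
--
```

>>> {"api": "carry_out", "payload": {"motion": [-0.8,0,0,0,0.141,0,-0.8,0.1,0,0,0.141,0,-0.8,0.1,0,0,0.141,0,-0.8,0.1,0,0,0.141,0,-0.8,0.1,0,0,0.141,0,-0.7,0.1,-0.1,0,0.141,0,-0.7,0.1,-0.1,0,0.141,0,-0.7,0.1,-0.1,0,0.141,0]}}

```text
clock: 9.38
tool_pos: [0.5652, -0.1529, 0.2824]
eef_rot: [0.247, 0.894, 0.096, -0.361]
contact_force: [0.2, 0.2, -2.4]
opening: 0.675
```

>>> {"api": "carry_out", "payload": {"motion": [-1.4,0,1.4,0,0,0,-1.4,0,1.4,0,0,0,0,0,0,0,0,0,0,0,0,0,0,0]}}

```text
clock: 9.88
tool_pos: [0.5646, -0.155, 0.2455]
eef_rot: [0.247, 0.895, 0.096, -0.358]
contact_force: [0.4, -1.0, -1.9]
opening: 0.672
```

Run:
```python
from pl2 import *
s=monitor.get_state();print(s['opening'],s['contact_force'],s['q'].round(2))
seq([([.533,-.142,.152],150,45,3)])
p=snapshot("scene");cv2.imwrite("pics/s3.png",cv2.resize(p["frame"][100:270,150:350,::-1],None,fx=3,fy=3))
W=world(p);P=find(p,"box_blue",W)
if P is not None:
    P=P[P[:,2]>.06];print(P.min(0),P.max(0))
    c,v=np.linalg.eigh(np.cov(P.T)); print(np.sqrt(c),v.round(3))
```

```text
0.6718457913129194 [ 0.39290602 -1.01857088 -1.92956665] [ 0.47  1.06 -0.48  1.16  0.1   1.69  1.07]
now g [ 0.5379 -0.1393  0.2128] h 149.3 pitch 43.5
[-1.368, -0.153, 1.535, 0.0, 0.009, -0.006]
[-1.38, -0.148, 1.523, 0.003, 0.009, -0.003]
[-1.393, -0.147, 1.512, 0.003, 0.009, -0.003]
--
box_blue 0.75 [236.3, 169.5, 259.8, 216.8] n 264
[ 0.50111567 -0.15237239  0.10189037] [ 0.56661723 -0.10078187  0.25231538]
[0.00816874 0.0139967  0.0559105 ] [[-0.657 -0.707 -0.262]
 [ 0.728 -0.685  0.024]
 [-0.196 -0.175  0.965]]
```

View pics/s3.png

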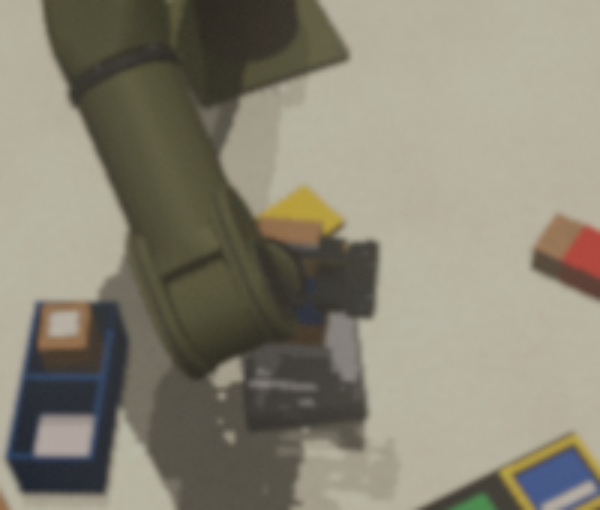

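The box hangs upright over the platform, its top at z≈0.25 (near 290,230 in the crop), so I'll lower it.

>>> {"api": "carry_out", "payload": {"motion": [-1.4,-0.1,1.5,0,0.009,0,-1.4,-0.1,1.5,0,0.009,0,-1.3,-0.1,1.4,0,0.009,0,0,0,0,0,0,0,0,0,0,0,0,0]}}

```text
clock: 10.6
tool_pos: [0.5619, -0.1574, 0.1836]
eef_rot: [0.245, 0.89, 0.1, -0.371]
contact_force: [0.1, -0.1, -1.9]
opening: 0.672
```

Run:
```python
from pl2 import *
s=monitor.get_state();print(s['opening'],s['contact_force'])
seq([([.533,-.142,.148],150,45,1)])
for c in("scene","top"):
    p=snapshot(c);W=world(p);P=find(p,"box_blue",W)
    if P is not None: P=P[P[:,2]>.04];print(P.min(0),P.max(0),np.percentile(P[:,2],[1,5,50,95,99]))
```

```text
0.6724330356867401 [ 0.0995523  -0.11286341 -1.8787394 ]
now g [ 0.5344 -0.1412  0.1519] h 149.3 pitch 45.2
[-0.211, -0.11, 0.328, 0.006, -0.003, -0.012]
--
box_blue 0.75 [234.6, 185.9, 260.5, 228.4] n 279
[ 0.50194407 -0.1815306   0.04093546] [ 0.6993623  -0.10264336  0.30344862] [0.04309832 0.04673527 0.18495398 0.18991128 0.21907527]
box_blue 0.92 [327.3, 206.6, 363.3, 238.0] n 813
[ 0.4953946  -0.17128233  0.04013611] [ 0.55510502 -0.10143882  0.19346375] [0.04710808 0.06469601 0.18568271 0.1904749  0.19169531]
```

>>> {"api": "carry_out", "payload": {"motion": [-0.18,0,0.18,0,0,0,-0.14,0,0.14,0,0,0,0,0,0,0,0,0,0,0,0,0,0,0]}}

```text
clock: 11.3
tool_pos: [0.5621, -0.1575, 0.1817]
eef_rot: [0.245, 0.89, 0.1, -0.37]
contact_force: [1.9, -1.6, 6.1]
opening: 0.679
```

>>> {"api": "carry_out", "payload": {"motion": [0.1,0,-0.1,0,0,0,0,0,0,0,0,0]}}

```text
clock: 11.55
tool_pos: [0.562, -0.1575, 0.1817]
eef_rot: [0.245, 0.89, 0.1, -0.37]
contact_force: [0.6, -0.7, 2.5]
opening: 0.673
```

>>> {"api": "carry_out", "payload": {"motion": [0,0,0,0,0,0,0,0,0,0,0,0,0,0,0,0,0,0,0,0,0,0,0,0], "hand": 8.8}}

```text
clock: 12.05
tool_pos: [0.5618, -0.1575, 0.1813]
eef_rot: [0.245, 0.89, 0.1, -0.371]
contact_force: [-0.3, -0.4, -0.8]
opening: 0.994
```

>>> {"api": "carry_out", "payload": {"motion": [0,0,-1,0,0,0,0,0,-2,0,0,0,0,0,-3,0,0,0,0,0,-3,0,0,0,0,0,-3,0,0,0,0,0,0,0,0,0]}}

```text
clock: 12.8
tool_pos: [0.6366, -0.201, 0.2672]
eef_rot: [0.246, 0.891, 0.1, -0.368]
contact_force: [-0.5, 0.3, -0.1]
opening: 0.998
```

Run:
```python
from pl2 import *
s=monitor.get_state();print(s['opening'],s['contact_force'],s['q'].round(2))
for c in("scene","top"):
    p=snapshot(c);W=world(p);P=find(p,"box_blue",W)
    cv2.imwrite(f"pics/{c}4.png",p["frame"][...,::-1])
    if P is not None:
        Q=P[abs(P[:,2]-.185)<.01]; print(rect(Q),np.median(Q,0))
p=snapshot("top");W=world(p);P=find(p,"tote",W)
zz=W[235:246,438:450,2];print("cell patch z",np.median(zz))
im=np.hstack([cv2.imread("pics/top4.png")[140:320,200:400],cv2.imread("pics/scene4.png")[110:290,150:350]]);cv2.imwrite("pics/c4.png",cv2.resize(im,None,fx=2,fy=2))
```

```text
0.9976056111328659 [-0.51551375  0.33378935 -0.11823435] [ 0.42  1.19 -0.45  0.7   0.11  2.03  1.12]
box_blue 0.93 [232.7, 184.4, 257.0, 220.2] n 435
(array([ 0.5301, -0.1361]), array([0.061 , 0.0447]), 62.9) [ 0.53307699 -0.13772203  0.18434636]
box_blue 0.57 [325.8, 201.0, 364.6, 239.7] n 838
(array([ 0.5279, -0.1379]), array([0.0601, 0.0414]), 59.3) [ 0.52653911 -0.1373435   0.18480359]
tote 0.76 [427.9, 276.7, 452.0, 303.8] n 246
cell patch z 0.5675237555614536
```

View pics/c4.png

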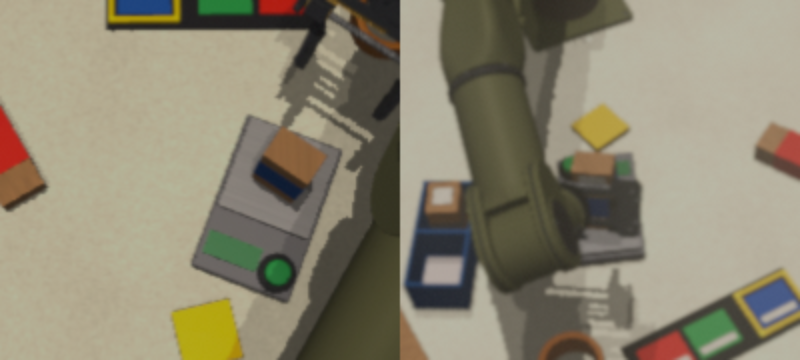

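The box stands free at (0.528,-0.138), in the left crop near (285,165), and the key shows at (278,272). Next is the key press, going over the box with closed fingers.

Run:
```python
from pl2 import *
from path import go
w=[([.60,-.18,.30],150,5,6),([.409,-.141,.29],150,0,5),([.409,-.141,.079],150,0,5)]
print(go([(np.array(a[0]),R_of(a[1],a[2])) for a in w],np.array(monitor.get_state()['q'])))
seq(w)
```

```text
{'clock': 13.1, 'q': [0.419, 1.1956, -0.4496, 0.7095, 0.1125, 2.025, 1.1223], 'tool_pos': [0.6345, -0.2004, 0.2655], 'eef_rot': [0.2451, 0.8899, 0.0997, -0.3715]}
([0.8, 0.64, 0.92], array([ 0.60218629,  0.85468118, -0.62278415,  2.27423645,  1.3379582 ,
        0.4692381 , -0.10210027]))
now g [ 0.607  -0.1842  0.2338] h 149.3 pitch 45.2
[1.405, -0.014, -0.65, -0.002, -0.117, -0.005]
[1.319, 0.007, -0.748, 0.001, -0.117, -0.002]
[1.223, 0.006, -0.835, 0.001, -0.117, -0.002]
[1.117, 0.005, -0.91, 0.001, -0.117, -0.002]
[1.003, 0.004, -0.973, 0.001, -0.117, -0.002]
[0.882, 0.004, -1.022, 0.0, -0.117, -0.002]
--
[3.745, -1.235, 0.522, 0.0, -0.017, 0.0]
[3.754, -1.235, 0.458, 0.0, -0.017, -0.0]
[3.761, -1.235, 0.394, 0.0, -0.017, 0.0]
[3.768, -1.235, 0.33, -0.0, -0.017, -0.0]
[3.773, -1.235, 0.265, 0.0, -0.017, 0.0]
--
[0.0, 0.0, 4.22, 0.0, 0.0, 0.0]
[0.0, 0.0, 4.22, 0.0, 0.0, 0.0]
[0.0, 0.0, 4.22, 0.0, 0.0, 0.0]
[0.0, 0.0, 4.22, 0.0, 0.0, 0.0]
[0.0, 0.0, 4.22, 0.0, 0.0, 0.0]
--
```

>>> {"api": "carry_out", "payload": {"motion": [1.4,0,-0.7,0,-0.117,0,1.3,0,-0.8,0,-0.117,0,1.2,0,-0.8,0,-0.117,0,1.1,0,-0.9,0,-0.117,0,1.0,0,-1.0,0,-0.117,0,0.9,0,-1.0,0,-0.117,0,0,0,0,0,0,0], "hand": 0, "grip_force": 20}}

```text
clock: 13.98
tool_pos: [0.6036, -0.1811, 0.3471]
eef_rot: [0.264, 0.964, 0.009, -0.042]
contact_force: [0.3, -0.0, -0.6]
opening: 0.229
```

>>> {"api": "carry_out", "payload": {"motion": [3.7,-1.2,0.5,0,-0.017,0,3.8,-1.2,0.4,0,-0.017,0,3.8,-1.2,0.4,0,-0.017,0,3.8,-1.2,0.3,0,-0.017,0,3.8,-1.2,0.3,0,-0.017,0,0,0,0,0,0,0]}}

```text
clock: 14.72
tool_pos: [0.4081, -0.137, 0.3355]
eef_rot: [0.265, 0.964, -0.003, -0.004]
contact_force: [1.0, -0.3, -0.2]
opening: 0.005
```

Run:
```python
from pl2 import *
s=monitor.get_state();print(s['opening'],s['contact_force'],s['q'].round(2))
seq([([.409,-.141,.09],150,0,5)])
p=snapshot("scene");W=world(p);P=find(p,"box_blue",W);Q=P[abs(P[:,2]-.185)<.01]; print(rect(Q))
```

```text
0.004631199677277217 [ 0.97493719 -0.34188348 -0.2265572 ] [ 0.55  0.42 -0.49  2.06  0.3   0.73  0.91]
now g [ 0.4077 -0.1371  0.2905] h 149.2 pitch 0.4
[-0.082, -0.057, 4.01, -0.007, -0.001, -0.003]
[-0.077, -0.054, 4.01, 0.0, -0.001, -0.003]
[-0.072, -0.054, 4.01, 0.0, -0.001, -0.003]
[-0.066, -0.054, 4.01, 0.0, -0.001, -0.003]
[-0.061, -0.054, 4.01, 0.0, -0.001, -0.003]
--
box_blue 0.3 [322.4, 174.0, 374.4, 206.4] n 936
(array([0., 0.]), array([0., 0.]), 0.0)
```

>>> {"api": "carry_out", "payload": {"motion": [-0.1,-0.1,4.0,0,0,0,-0.1,-0.1,4.0,0,0,0,-0.1,-0.1,4.0,0,0,0,-0.1,0,4.0,0,0,0,0,0,3.5,0,0,0,0,0,0,0,0,0,0,0,0,0,0,0]}}

```text
clock: 15.7
tool_pos: [0.4136, -0.1424, 0.1416]
eef_rot: [0.265, 0.964, -0.002, -0.0]
contact_force: [-0.4, 0.8, -0.2]
opening: 0.007
```

Run:
```python
from pl2 import *
s=monitor.get_state();print(s['tool_pos'],s['contact_force'],s['q'].round(2))
seq([([.409,-.141,.064],150,0,1)])
for c in("scene","top"):
    p=snapshot(c);cv2.imwrite(f"pics/{c}5.png",p["frame"][...,::-1])
im=np.hstack([cv2.imread("pics/top5.png")[160:340,250:450],cv2.imread("pics/scene5.png")[110:290,150:350]]);cv2.imwrite("pics/c5.png",cv2.resize(im,None,fx=2,fy=2))
```

```text
[ 0.41359778 -0.14241137  0.14164175] [-0.40758721  0.76732865 -0.18079999] [ 0.3   0.78 -0.12  2.25  0.63  0.15  0.62]
now g [ 0.4135 -0.1426  0.0966] h 149.3 pitch -0.0
[0.468, -0.1, 3.264, -0.004, 0.0, -0.013]
--
```

View pics/c5.png

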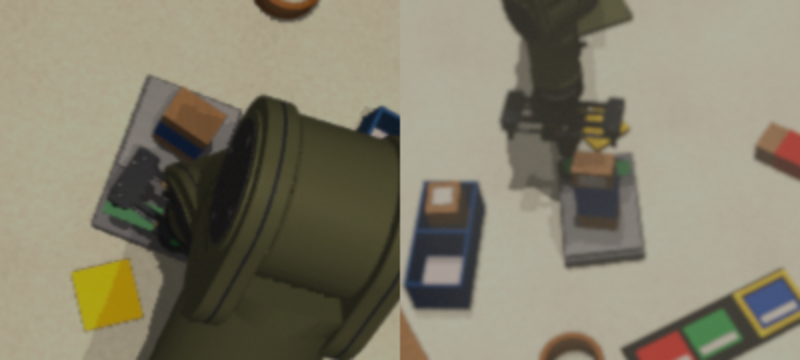

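Run:
```python
from path import *
q=np.array(s['q']);print(fks(q,L)[0]-s['tool_pos'])
for pt in(0,8):
  for rx in(-25,-15,0,15,25):
    R=R_of(150,pt)*Ro.from_rotvec([np.radians(rx),0,0]);z=R.as_matrix()[:,2]
    tip=np.array([.409,-.141,.039])
    o=[];qq=q
    for dz in(.03,.015,0):
        r=ik(tip+[0,0,dz]-.019*z,R,[qq]);o.append(None if r is None else r.round(2).tolist());qq=qq if r is None else r
    print(pt,rx,"body dir",(-z).round(2),o[-1])
```

```text
{'clock': 15.8, 'q': [0.2977, 0.7789, -0.1184, 2.2466, 0.6317, 0.1471, 0.6207], 'tool_pos': [0.4135, -0.1425, 0.1424], 'eef_rot': [0.2652, 0.9642, -0.0018, 0.0004]}
[ 0.00316803 -0.00112641 -0.00417958]
0 -25 body dir [-0.21 -0.37  0.91] [1.0, 1.02, -0.78, 2.29, 1.62, 0.21, -0.05]
0 -15 body dir [-0.13 -0.22  0.97] [0.81, 0.94, -0.66, 2.3, 1.66, 0.26, -0.22]
0 0 body dir [-0. -0.  1.] [0.32, 0.86, -0.15, 2.28, 1.47, 0.11, -0.21]
0 15 body dir [0.13 0.22 0.97] [-0.04, 0.91, 0.15, 2.21, 0.67, 0.18, 0.44]
0 25 body dir [0.21 0.37 0.91] [-0.15, 0.95, 0.18, 2.15, 0.69, 0.36, 0.33]
8 -25 body dir [-0.1  -0.43  0.9 ] [0.95, 1.0, -0.69, 2.18, 0.53, 0.25, 0.98]
8 -15 body dir [-0.01 -0.29  0.96] [0.74, 0.92, -0.52, 2.18, 0.54, 0.25, 0.89]
8 0 body dir [ 0.12 -0.07  0.99] [0.41, 0.87, -0.27, 2.15, 0.55, 0.31, 0.74]
8 15 body dir [0.25 0.16 0.96] [0.14, 0.9, -0.09, 2.1, 0.58, 0.46, 0.58]
8 25 body dir [0.32 0.3  0.9 ] [0.0, 0.95, -0.01, 2.04, 0.6, 0.58, 0.5]
```

Run:
```python
from pl2 import *
z=R_of(150,8).as_matrix()[:,2];t=np.array([.409,-.141,.0])
seq([(t-.019*z+[0,0,.058],150,8,4),(t-.019*z+[0,0,.038],150,8,4)])
```

```text
now g [ 0.4135 -0.1426  0.0974] h 149.2 pitch -0.1
[-0.107, -0.033, 0.518, -0.003, 0.035, -0.003]
[-0.125, -0.02, 0.519, 0.0, 0.035, -0.003]
[-0.143, -0.019, 0.52, 0.0, 0.035, -0.003]
[-0.161, -0.019, 0.52, 0.0, 0.035, -0.003]
--
[-0.07, -0.0, 0.495, 0.0, 0.0, 0.0]
[-0.07, -0.0, 0.495, 0.0, 0.0, 0.0]
[-0.07, -0.0, 0.495, 0.0, 0.0, 0.0]
[-0.07, -0.0, 0.495, 0.0, 0.0, 0.0]
--
```

>>> {"api": "carry_out", "payload": {"motion": [-0.1,0,0.5,0,0.035,0,-0.1,0,0.5,0,0.035,0,-0.1,0,0.5,0,0.035,0,-0.2,0,0.5,0,0.035,0,0,0,0,0,0,0,0,0,0,0,0,0]}}

```text
clock: 16.55
tool_pos: [0.4159, -0.1444, 0.1219]
eef_rot: [0.265, 0.962, 0.017, -0.068]
contact_force: [-0.1, -0.1, -0.2]
opening: 0.009
```

Run:
```python
from pl2 import *
s=monitor.get_state();R=Ro.from_quat(s['eef_rot']).as_matrix();print("tip",s['tool_pos']+.064*R[:,2],s['contact_force'],s['q'].round(2))
z=R_of(150,8).as_matrix()[:,2];t=np.array([.409,-.141,.0])
seq([(t-.019*z+[0,0,.038],150,8,3)])
```

```text
tip [ 0.40812032 -0.14008222  0.05852803] [-0.05540351 -0.05518102 -0.21609318] [ 0.44  0.85 -0.31  2.13  0.56  0.37  0.71]
now g [ 0.4104 -0.1414  0.0773] h 149.3 pitch 8.0
[-0.136, -0.025, 0.672, -0.003, 0.0, -0.005]
[-0.136, -0.01, 0.672, 0.001, 0.0, -0.004]
[-0.136, -0.01, 0.672, 0.001, 0.0, -0.004]
--
```

>>> {"api": "carry_out", "payload": {"motion": [-0.1,0,0.65,0,0,0,-0.1,0,0.65,0,0,0,-0.1,0,0.65,0,0,0,0,0,0.1,0,0,0,0,0,0,0,0,0,0,0,0,0,0,0]}}

```text
clock: 17.3
tool_pos: [0.4159, -0.1442, 0.1037]
eef_rot: [0.264, 0.962, 0.016, -0.067]
contact_force: [-2.3, 0.3, 47.2]
opening: 0.007
```

Run:
```python
from pl2 import *
s=monitor.get_state();R=Ro.from_quat(s['eef_rot']).as_matrix();print("tip",s['tool_pos']+.064*R[:,2],s['contact_force'],s['q'].round(2))
```

```text
tip [ 0.40822119 -0.13998726  0.04027522] [-2.30872866  0.2738297  47.19406118] [ 0.42  0.89 -0.27  2.14  0.58  0.32  0.69]
```

>>> {"api": "carry_out", "payload": {"motion": [0.1,0,-1.0,0,0,0,0.4,0,-3.0,0,0,0,0.6,0,-4.5,0,0,0,0.6,0,-4.5,0,0,0,0.6,0,-4.5,0,0,0,0.6,0,-4.0,0,0,0,0,0,0,0,0,0]}}

```text
clock: 18.18
tool_pos: [0.4187, -0.1444, 0.3191]
eef_rot: [0.265, 0.962, 0.016, -0.066]
contact_force: [-0.7, -0.6, -0.6]
opening: 0.003
```

Run:
```python
from pl2 import *
s=monitor.get_state();print(s['tool_pos'],s['contact_force'],s['q'].round(2))
for c in("scene","top"):
    p=snapshot(c);W=world(p);P=find(p,"box_blue",W)
    Q=P[abs(P[:,2]-.185)<.01]
    if len(Q): print(rect(Q),np.median(Q,0))
seq([([.60,-.18,.30],150,8,4),([.607,-.184,.234],150,45,6)])
```

```text
[ 0.41871143 -0.14436861  0.31913256] [-0.65124608 -0.6124258  -0.64430748] [ 0.63  0.53 -0.59  1.97  0.3   0.88  0.92]
box_blue 0.9 [236.0, 183.8, 260.4, 225.3] n 792
(array([ 0.5308, -0.1369]), array([0.0599, 0.0438]), 60.2) [ 0.53314127 -0.13725923  0.18390573]
box_blue 0.79 [335.5, 204.3, 361.7, 234.9] n 546
(array([ 0.5276, -0.1377]), array([0.0601, 0.0411]), 59.4) [ 0.5292119  -0.13791222  0.18483622]
now g [ 0.4111 -0.1412  0.2715] h 149.3 pitch 8.2
[-4.401, 1.555, -1.365, -0.005, -0.001, -0.004]
[-4.408, 1.567, -1.354, 0.0, -0.001, -0.003]
[-4.415, 1.552, -1.35, 0.0, -0.001, -0.003]
[-4.421, 1.538, -1.346, 0.0, -0.001, -0.003]
--
[-0.77, 0.001, 1.097, 0.0, 0.108, 0.0]
[-0.883, 0.001, 1.06, 0.0, 0.108, -0.0]
[-0.992, 0.001, 1.011, -0.0, 0.108, 0.0]
[-1.094, 0.001, 0.951, 0.0, 0.108, -0.0]
[-1.19, 0.001, 0.88, 0.0, 0.108, 0.0]
[-1.278, 0.001, 0.799, 0.0, 0.108, 0.0]
--
```

>>> {"api": "carry_out", "payload": {"motion": [-4.4,1.5,-1.4,0,0,0,-4.4,1.5,-1.4,0,0,0,-4.4,1.6,-1.4,0,0,0,-4.4,1.6,-1.4,0,0,0]}}

```text
clock: 18.88
tool_pos: [0.6068, -0.1843, 0.346]
eef_rot: [0.264, 0.962, 0.016, -0.07]
contact_force: [0.4, -0.6, -0.3]
opening: 0.004
```

>>> {"api": "carry_out", "payload": {"motion": [-0.8,0,1.1,0,0.108,0,-0.9,0,1.1,0,0.108,0,-1.0,0,1.0,0,0.108,0,-1.1,0,1.0,0,0.108,0,-1.2,0,0.9,0,0.108,0,-1.3,0,0.8,0,0.108,0,0,0,0,0,0,0,0,0,0,0,0,0], "hand": 8.8}}

```text
clock: 19.88
tool_pos: [0.6348, -0.2011, 0.2676]
eef_rot: [0.245, 0.89, 0.1, -0.371]
contact_force: [0.6, -0.9, -0.2]
opening: 0.888
```

Run:
```python
from pl2 import *
s=monitor.get_state();print(s['opening'],s['q'].round(2))
# box centre (.528,-.138); g = c - .008*dir150, z .149
seq([([.535,-.142,.149],149.5,45,6)])
```

```text
0.8877208034716899 [ 0.43  1.2  -0.51  0.7   0.15  2.03  1.1 ]
now g [ 0.6073 -0.1849  0.2359] h 149.3 pitch 45.1
[-0.036, -0.005, 2.014, -0.003, -0.0, -0.003]
[-0.036, 0.003, 2.014, 0.0, -0.0, -0.0]
[-0.035, 0.004, 2.014, 0.0, -0.0, -0.0]
[-0.034, 0.005, 2.014, 0.0, -0.0, -0.0]
[-0.033, 0.006, 2.014, 0.0, -0.0, -0.0]
[-0.032, 0.006, 2.014, 0.0, -0.0, -0.0]
--
```

>>> {"api": "carry_out", "payload": {"motion": [0,0,0,0,0,0,0,0,2.0,0,0,0,0,0,2.0,0,0,0,0,0,2.0,0,0,0,0,0,2.0,0,0,0,-0.1,0,2.0,0,0,0,-0.1,0,2.0,0,0,0,0,0,0,0,0,0]}}

```text
clock: 20.88
tool_pos: [0.5619, -0.1592, 0.1828]
eef_rot: [0.245, 0.89, 0.099, -0.371]
contact_force: [1.0, -0.6, 0.3]
opening: 1.0
```

>>> {"api": "carry_out", "payload": {"motion": [0,0,0,0,0,0,0,0,0,0,0,0,0,0,0,0,0,0,0,0,0,0,0,0,0,0,0,0,0,0,0,0,0,0,0,0], "hand": 4.5, "grip_force": 50}}

```text
clock: 21.62
tool_pos: [0.563, -0.159, 0.1822]
eef_rot: [0.245, 0.89, 0.1, -0.371]
contact_force: [1.3, -0.8, 4.0]
opening: 0.681
```

Run:
```python
from pl2 import *
from path import go
s=monitor.get_state();print(s['opening'],s['contact_force'])
d=np.array([np.cos(np.radians(-26)),np.sin(np.radians(-26))])
# refine the tote from the top camera
p=snapshot("top");W=world(p);P=find(p,"tote",W);Q=P[abs(P[:,2]-.075)<.008];print("tote rim",rect(Q))
c=np.array([.4700,-.3785])+.04875*d;g=c-.008*np.array([np.cos(np.radians(154)),np.sin(np.radians(154))])
print("cell",c,"g",g)
w=[([.535,-.142,.27],150,45,3),([*g,.27],154,45,6),([*g,.15],154,45,4)]
print(go([(np.array(a[0]),R_of(a[1],a[2])) for a in w],np.array(s['q'])))
seq(w)
```

```text
{'clock': 21.625, 'q': [0.4926, 1.1569, -0.5339, 1.1603, 0.16, 1.6447, 1.0478], 'tool_pos': [0.563, -0.159, 0.1822], 'eef_rot': [0.2454, 0.8901, 0.1002, -0.3706]}
0.6808300879510536 [ 1.25470915 -0.8439014   4.00912761]
tote noneTraceback (most recent call last):
  File "<stdin>", line 6, in <module>
TypeError: 'NoneType' object is not subscriptable
```

Run:
```python
from pl2 import *
from path import go
s=monitor.get_state()
d=np.array([np.cos(np.radians(-26)),np.sin(np.radians(-26))])
c=np.array([.4710,-.3783])+.04875*d;g=c+.008*d
print("cell",c,"g",g)
w=[([.535,-.142,.27],150,45,4),([*g,.27],154,45,7),([*g,.15],154,45,4)]
print(go([(np.array(a[0]),R_of(a[1],a[2])) for a in w],np.array(s['q'])))
seq(w)
```

```text
{'clock': 21.725, 'q': [0.4926, 1.1569, -0.5339, 1.1604, 0.16, 1.6447, 1.0478], 'tool_pos': [0.5629, -0.159, 0.1822], 'eef_rot': [0.2453, 0.8902, 0.1002, -0.3707]}
cell [ 0.51481621 -0.39967059] g [ 0.52200656 -0.40317756]
([0.17, 'X'], array([ 0.5003924 ,  0.98670583, -0.55863985,  1.14892321,  0.09500169,
        1.81154718,  1.0284427 ]))
now g [ 0.5355 -0.1427  0.1504] h 149.3 pitch 45.2
[2.136, -0.001, -2.094, -0.0, -0.001, -0.005]
[2.135, 0.02, -2.096, 0.002, -0.001, -0.002]
[2.133, 0.021, -2.097, 0.002, -0.001, -0.002]
[2.132, 0.021, -2.099, 0.002, -0.001, -0.002]
--
[-1.205, -3.292, -1.205, 0.007, 0.0, -0.007]
[-1.182, -3.309, -1.182, 0.007, -0.0, -0.007]
[-1.158, -3.326, -1.158, 0.007, 0.0, -0.007]
[-1.135, -3.342, -1.135, 0.007, 0.0, -0.007]
[-1.111, -3.358, -1.111, 0.007, 0.0, -0.007]
[-1.087, -3.373, -1.087, 0.007, -0.0, -0.007]
[-1.063, -3.388, -1.063, 0.007, 0.0, -0.007]
--
[-2.121, 0.0, 2.121, 0.0, 0.0, 0.0]
[-2.121, 0.0, 2.121, 0.0, 0.0, 0.0]
[-2.121, 0.0, 2.121, 0.0, 0.0, 0.0]
[-2.121, 0.0, 2.121, 0.0, 0.0, 0.0]
--
```

Run:
```python
from path import *
q=np.array(s['q']);S0=np.array([.535,-.142,.26])
_,q=go([(S0,R_of(150,45))],q)
c=np.array([.515,-.3997])
for h in(64,80,100,120,140,154,170,190,210):
  for zz in(.26,.235):
    g=np.r_[c-.008*np.array([np.cos(np.radians(h)),np.sin(np.radians(h))]),zz]
    pa=[(S0*(1-t)+g*t,R_of(150+(h-150)*t,45)) for t in np.linspace(.125,1,8)]+[(g-[0,0,d],R_of(h,45)) for d in(.05,zz-.12)]+[(np.r_[g[:2],.12]-R_of(h,45).as_matrix()[:,2]*.09,R_of(h,45))]
    o,qq=go(pa,q);print(h,zz,'OK' if 'X' not in o else o,qq.round(2))
```

```text
{'clock': 21.725, 'q': [0.4926, 1.1569, -0.5339, 1.1604, 0.16, 1.6447, 1.0478], 'tool_pos': [0.5629, -0.159, 0.1822], 'eef_rot': [0.2453, 0.8902, 0.1002, -0.3707]}
64 0.26 OK [ 1.11  1.06 -0.33  1.19 -0.42  1.31  0.63]
64 0.235 OK [ 1.12  1.06 -0.34  1.19 -0.42  1.31  0.63]
80 0.26 OK [ 1.03  1.16 -0.36  0.9  -0.28  1.6   0.69]
80 0.235 OK [ 1.03  1.16 -0.36  0.9  -0.28  1.6   0.69]
100 0.26 OK [ 0.9   1.31 -0.4   0.49 -0.11  1.98  0.83]
100 0.235 OK [ 0.9   1.31 -0.4   0.49 -0.11  1.98  0.83]
120 0.26 [0.05, 0.05, 0.05, 0.06, 0.07, 0.08, 0.1, 0.24, 0.06, 0.12, 'X'] [ 0.76  1.31 -0.21  0.7  -0.09  1.87  1.15]
120 0.235 [0.05, 0.05, 0.05, 0.06, 0.07, 0.08, 0.09, 0.11, 0.08, 0.08, 'X'] [ 0.81  1.31 -0.43  0.7   0.06  1.88  1.06]
140 0.26 [0.04, 0.05, 0.06, 0.07, 0.08, 0.22, 0.35, 'X'] [ 0.56  1.14  0.07  0.73 -0.12  2.04  1.5 ]
140 0.235 [0.04, 0.04, 0.05, 0.06, 0.08, 0.09, 0.56, 0.04, 0.08, 0.07, 'X'] [ 0.59  1.35  0.1   0.61 -0.14  1.97  1.53]
154 0.26 [0.05, 0.05, 0.06, 0.07, 0.08, 0.38, 0.41, 'X'] [ 0.45  1.16  0.27  0.72 -0.12  2.04  1.76]
154 0.235 [0.05, 0.05, 0.05, 0.06, 0.07, 0.12, 0.63, 0.09, 0.07, 0.08, 'X'] [ 0.49  1.36  0.3   0.63 -0.15  1.94  1.79]
170 0.26 [0.07, 0.07, 0.08, 0.08, 0.1, 0.21, 0.22, 0.26, 0.08, 0.12, 'X'] [0.45 1.31 0.15 0.74 0.12 1.84 1.92]
170 0.235 [0.07, 0.07, 0.08, 0.08, 0.09, 0.12, 0.16, 0.16, 0.08, 0.08, 'X'] [ 0.53  1.29 -0.15  0.74  0.34  1.88  1.79]
190 0.26 OK [ 0.47  1.27 -0.44  0.62  0.74  2.04  1.98]
190 0.235 OK [ 0.47  1.27 -0.44  0.62  0.74  2.04  1.98]
210 0.26 OK [ 0.48  1.15 -0.59  1.01  0.93  1.85  2.  ]
210 0.235 OK [ 0.48  1.15 -0.58  1.01  0.92  1.85  2.  ]
```

Run:
```python
from pl2 import *
p=snapshot("scene");W=world(p).reshape(-1,3);ok=p["range_z"].ravel()>0
for x0 in np.arange(.1,.7,.1):
    r=[]
    for y0 in np.arange(-.8,-.4,.08):
        m=ok&(W[:,0]>x0)&(W[:,0]<x0+.1)&(W[:,1]>y0)&(W[:,1]<y0+.08);r.append(round(float(np.percentile(W[m,2],95)),2) if m.sum()>5 else None)
    print(round(x0,1),r)
h=64;c=np.array([.515,-.3997]);g=c-.008*np.array([np.cos(np.radians(h)),np.sin(np.radians(h))]);print(g)
seq([([.535,-.142,.255],149.3,45,4),([*g,.255],64,45,12),([*g,.14],64,45,4)])
```

```text
0.1 [0.19, 0.19, 0.19, 0.19, 0.0]
0.2 [0.0, 0.19, 0.19, 0.19, 0.0]
0.3 [0.0, 0.18, 0.19, 0.18, 0.0]
0.4 [0.0, 0.0, 0.03, 0.03, 0.07]
0.5 [0.03, 0.03, 0.03, 0.03, 0.07]
0.6 [0.03, 0.03, 0.03, 0.03, 0.03]
[ 0.51149303 -0.40689035]
now g [ 0.5354 -0.1428  0.1504] h 149.3 pitch 45.2
[1.871, -0.009, -1.83, -0.002, -0.001, -0.003]
[1.869, 0.012, -1.831, 0.0, -0.001, -0.0]
[1.868, 0.012, -1.832, 0.0, -0.001, -0.0]
[1.867, 0.012, -1.834, 0.0, -0.001, -0.0]
--
[-0.66, -2.392, -0.66, -0.088, 0.0, 0.088]
[-0.83, -2.258, -0.83, -0.088, 0.0, 0.088]
[-0.987, -2.095, -0.987, -0.088, 0.0, 0.088]
[-1.128, -1.906, -1.128, -0.088, -0.0, 0.088]
[-1.251, -1.694, -1.251, -0.088, 0.0, 0.088]
[-1.356, -1.462, -1.356, -0.088, 0.0, 0.088]
[-1.438, -1.214, -1.438, -0.088, 0.0, 0.088]
[-1.499, -0.953, -1.499, -0.088, 0.0, 0.088]
[-1.536, -0.683, -1.536, -0.088, -0.0, 0.088]
[-1.55, -0.409, -1.55, -0.088, 0.0, 0.088]
[-1.539, -0.135, -1.539, -0.088, -0.0, 0.088]
[-1.504, 0.136, -1.504, -0.088, 0.0, 0.088]
--
[-2.033, -0.0, 2.033, 0.0, 0.0, 0.0]
[-2.033, 0.0, 2.033, 0.0, 0.0, 0.0]
[-2.033, 0.0, 2.033, 0.0, 0.0, 0.0]
[-2.033, 0.0, 2.033, 0.0, 0.0, 0.0]
--
```

Run:
```python
from pl2 import *
h=80;c=np.array([.515,-.3997]);g=c-.008*np.array([np.cos(np.radians(h)),np.sin(np.radians(h))]);print(g)
seq([([.535,-.142,.255],149.3,45,4),([*g,.255],h,45,10)])
```

```text
[ 0.51361081 -0.40757846]
now g [ 0.5354 -0.1428  0.1504] h 149.3 pitch 45.2
[1.871, -0.009, -1.83, -0.002, -0.001, -0.003]
[1.869, 0.012, -1.831, 0.0, -0.001, -0.0]
[1.868, 0.012, -1.832, 0.0, -0.001, -0.0]
[1.867, 0.012, -1.834, 0.0, -0.001, -0.0]
--
[-0.812, -2.777, -0.812, -0.086, -0.0, 0.086]
[-1.01, -2.618, -1.01, -0.086, 0.0, 0.086]
[-1.193, -2.426, -1.193, -0.086, 0.0, 0.086]
[-1.359, -2.205, -1.359, -0.086, 0.0, 0.086]
[-1.504, -1.957, -1.504, -0.086, -0.0, 0.086]
[-1.627, -1.686, -1.627, -0.086, 0.0, 0.086]
[-1.726, -1.396, -1.726, -0.086, 0.0, 0.086]
[-1.8, -1.091, -1.8, -0.086, -0.0, 0.086]
[-1.847, -0.776, -1.847, -0.086, 0.0, 0.086]
[-1.867, -0.455, -1.867, -0.086, 0.0, 0.086]
--
```

>>> {"api": "carry_out", "payload": {"motion": [1.9,0,-1.8,0,0,0,1.9,0,-1.8,0,0,0,1.9,0,-1.8,0,0,0,1.9,0,-1.8,0,0,0,0,0,0,0,0,0]}}

```text
clock: 22.4
tool_pos: [0.5616, -0.1573, 0.2894]
eef_rot: [0.245, 0.891, 0.1, -0.368]
contact_force: [0.3, 0.5, -2.0]
opening: 0.678
```

>>> {"api": "carry_out", "payload": {"motion": [-0.8,-2.8,-0.8,-0.086,0,0.086,-1.0,-2.6,-1.0,-0.086,0,0.086,-1.2,-2.4,-1.2,-0.086,0,0.086,-1.4,-2.2,-1.4,-0.086,0,0.086,-1.5,-2.0,-1.5,-0.086,0,0.086,-1.6,-1.7,-1.6,-0.086,0,0.086,-1.7,-1.4,-1.7,-0.086,0,0.086,-1.8,-1.1,-1.8,-0.086,0,0.086]}}

```text
clock: 23.4
tool_pos: [0.5163, -0.386, 0.286]
eef_rot: [0.635, 0.671, 0.26, -0.28]
contact_force: [0.4, -0.3, -1.8]
opening: 0.676
```

>>> {"api": "carry_out", "payload": {"motion": [-1.8,-0.8,-1.8,-0.086,0,0.086,-1.9,-0.5,-1.9,-0.086,0,0.086,0,0,0,0,0,0,0,0,0,0,0,0]}}

```text
clock: 23.9
tool_pos: [0.5043, -0.4364, 0.2868]
eef_rot: [0.71, 0.591, 0.292, -0.247]
contact_force: [0.1, -0.1, -2.2]
opening: 0.676
```

Run:
```python
from pl2 import *
s=monitor.get_state();print(s['opening'],s['contact_force'],s['q'].round(2))
for c in("scene","top"):
    p=snapshot(c);cv2.imwrite(f"pics/{c}6.png",p["frame"][...,::-1]);W=world(p)
    for n in("box_blue","tote","packed"):
        P=find(p,n,W)
        if P is None: continue
        zt={"box_blue":.295,"tote":.075,"packed":.105}[n]
        Q=P[abs(P[:,2]-zt)<.012]
        if len(Q)>20: print("  ",rect(Q),np.median(Q,0))
im=np.hstack([cv2.imread("pics/top6.png")[140:320,350:550],cv2.imread("pics/scene6.png")[110:290,80:280]]);cv2.imwrite("pics/c6.png",cv2.resize(im,None,fx=2,fy=2))
seq([([.5136,-.4076,.14],80,45,4)])
```

```text
0.6764318994663542 [ 0.14170671 -0.09254054 -2.18849912] [ 1.01  1.03 -0.39  1.07 -0.31  1.53  0.63]
box_blue 0.86 [141.0, 184.6, 171.3, 236.4] n 764
   (array([ 0.5125, -0.395 ]), array([0.0651, 0.039 ]), -9.1) [ 0.51554177 -0.39539077  0.28922448]
tote none
packed 0.62 [162.3, 198.6, 183.8, 225.3] n 394
   (array([ 0.4326, -0.3526]), array([0.0677, 0.0468]), -16.0) [ 0.43276739 -0.3507031   0.10440651]
box_blue 0.85 [448.7, 209.6, 493.8, 249.8] n 1309
   (array([ 0.5111, -0.3951]), array([0.0605, 0.0409]), -10.7) [ 0.51091746 -0.39454539  0.28985927]
tote 0.78 [400.3, 215.7, 464.1, 303.5] n 1503
   (array([ 0.4703, -0.3785]), array([0.1965, 0.091 ]), -25.8) [ 0.45635273 -0.36660196  0.07386086]
packed 0.87 [410.3, 254.3, 450.3, 292.9] n 873
   (array([ 0.4298, -0.3579]), array([0.0604, 0.0508]), -22.3) [ 0.42875261 -0.35640658  0.10516756]
now g [ 0.5101 -0.4058  0.2554] h 79.6 pitch 44.8
[-2.058, 0.099, 2.024, -0.002, 0.001, -0.004]
[-2.059, 0.1, 2.023, 0.001, 0.001, -0.001]
[-2.061, 0.1, 2.021, 0.001, 0.001, -0.001]
[-2.062, 0.1, 2.02, 0.001, 0.001, -0.001]
--
```

View pics/c6.png

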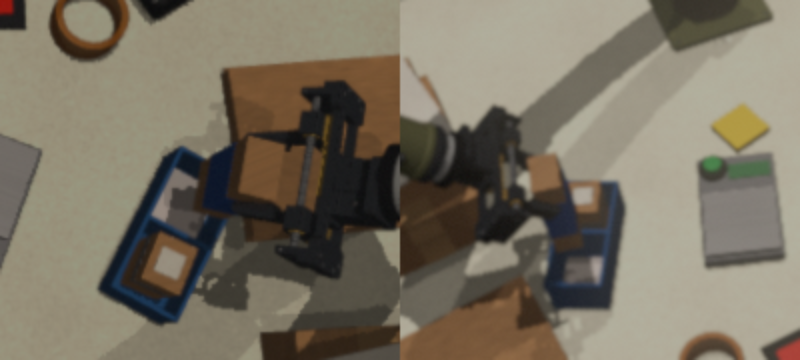

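The upright box hangs over the empty cell: its top is at (0.511,-0.395) and the cell's centre is (0.514,-0.400). I'll correct by a few mm and lower it.

Run:
```python
from pl2 import *
seq([([.5131,-.411,.127],80,45,6)])
```

```text
now g [ 0.5101 -0.4058  0.2554] h 79.6 pitch 44.8
[-1.565, 0.064, 1.462, -0.002, 0.0, -0.004]
[-1.566, 0.069, 1.462, 0.001, 0.0, -0.001]
[-1.567, 0.069, 1.461, 0.001, 0.0, -0.001]
[-1.567, 0.069, 1.46, 0.001, 0.0, -0.001]
[-1.568, 0.069, 1.46, 0.001, 0.0, -0.001]
[-1.569, 0.069, 1.459, 0.001, 0.0, -0.001]
--
```

>>> {"api": "carry_out", "payload": {"motion": [-1.6,0.1,1.4,0,0,0,-1.6,0.1,1.4,0,0,0,-1.6,0.1,1.5,0,0,0,-1.6,0,1.5,0,0,0,-1.5,0.1,1.5,0,0,0,-1.5,0,1.4,0,0,0,0,0,0,0,0,0,0,0,0,0,0,0]}}

```text
clock: 25.3
tool_pos: [0.507, -0.4435, 0.1599]
eef_rot: [0.711, 0.591, 0.292, -0.245]
contact_force: [0.5, -0.7, -1.1]
opening: 0.678
```

Run:
```python
from pl2 import *
s=monitor.get_state();print(s['opening'],s['contact_force'])
p=snapshot("top");W=world(p)
for n in("box_blue","packed"):
    P=find(p,n,W)
    if P is not None:
        zt=np.percentile(P[:,2],90);Q=P[abs(P[:,2]-zt)<.01];print(rect(Q),np.median(Q,0))
seq([([.5131,-.411,.12],80,45,1)])
```

```text
0.6777563536933955 [ 0.50982036 -0.68442941 -1.10049556]
box_blue 0.58 [435.0, 221.4, 473.6, 253.5] n 1005
(array([ 0.5131, -0.4025]), array([0.0612, 0.0401]), -10.6) [ 0.51242994 -0.40140546  0.16241318]
packed 0.63 [410.4, 256.3, 448.3, 291.6] n 803
(array([ 0.4294, -0.3572]), array([0.0591, 0.0491]), -22.3) [ 0.4288811  -0.35570849  0.10533718]
now g [ 0.5127 -0.4124  0.1285] h 79.6 pitch 44.8
[-0.512, 0.031, 0.707, 0.003, 0.004, -0.007]
--
```

>>> {"api": "carry_out", "payload": {"motion": [-0.3,0,0.3,0,0,0,-0.2,0,0.2,0,0,0,-0.1,0,0.1,0,0,0,0,0,0,0,0,0]}}

```text
clock: 25.95
tool_pos: [0.5065, -0.4435, 0.1524]
eef_rot: [0.711, 0.591, 0.292, -0.246]
contact_force: [-2.5, -2.1, 5.2]
opening: 0.673
```

Contact with the cell floor (about 6–7 N). I'll open to 7.4 cm only, to stay clear of the packed box, and retract.

>>> {"api": "carry_out", "payload": {"motion": [0,0,0,0,0,0,0,0,0,0,0,0,0,0,0,0,0,0,0,0,0,0,0,0], "hand": 7.4}}

```text
clock: 26.45
tool_pos: [0.5066, -0.4432, 0.1506]
eef_rot: [0.711, 0.591, 0.292, -0.246]
contact_force: [0.0, 0.1, -0.1]
opening: 0.837
```

>>> {"api": "carry_out", "payload": {"motion": [0,0,-1,0,0,0,0,0,-2,0,0,0,0,0,-3,0,0,0,0,0,-3,0,0,0,0,0,-2,0,0,0,0,0,0,0,0,0,0,0,0,0,0,0]}}

```text
clock: 27.32
tool_pos: [0.4929, -0.519, 0.2283]
eef_rot: [0.711, 0.591, 0.292, -0.246]
contact_force: [1.0, -0.5, 0.2]
opening: 0.839
```

Run:
```python
from pl2 import *
s=monitor.get_state();print(s['clock'],s['opening'],s['contact_force'],s['tool_pos'])
for c in("scene","top"):
    p=snapshot(c);cv2.imwrite(f"pics/{c}7.png",p["frame"][...,::-1]);W=world(p)
    for n in("box_blue","packed","box_red","box_green"):
        P=find(p,n,W)
        if P is not None:
            zt=np.percentile(P[:,2],85);Q=P[abs(P[:,2]-zt)<.008];print("  ",rect(Q),np.median(Q,0))
im=np.hstack([cv2.imread("pics/top7.png")[140:320,350:550],cv2.imread("pics/scene7.png")[110:290,80:280]]);cv2.imwrite("pics/c7.png",cv2.resize(im,None,fx=2,fy=2))
```

```text
27.325 0.839005553327005 [ 1.03025379 -0.53873701  0.24521876] [ 0.49286645 -0.51896601  0.22825583]
box_blue 0.92 [152.6, 214.8, 176.9, 251.0] n 581
   (array([ 0.5164, -0.4036]), array([0.0645, 0.041 ]), -9.8) [ 0.51844488 -0.40378753  0.15406324]
packed 0.65 [162.6, 200.0, 182.4, 224.3] n 399
   (array([ 0.433 , -0.3546]), array([0.0657, 0.0495]), -19.8) [ 0.43440102 -0.35440834  0.1049212 ]
box_red 0.59 [328.2, 172.3, 373.2, 208.1] n 893
   (array([0.5492, 0.2207]), array([0.1459, 0.0685]), 32.5) [0.55103386 0.22035532 0.03974242]
box_green 0.65 [355.4, 135.8, 401.6, 166.7] n 855
   (array([0.451 , 0.3967]), array([0.1524, 0.0685]), 46.7) [0.45315598 0.39483122 0.0391864 ]
box_blue 0.82 [434.6, 221.3, 471.9, 256.9] n 970
   (array([ 0.5121, -0.4028]), array([0.0583, 0.0396]), -10.4) [ 0.51121121 -0.40154245  0.1546807 ]
packed 0.72 [412.2, 252.6, 446.7, 288.6] n 836
   (array([ 0.4298, -0.3577]), array([0.0605, 0.0508]), -22.9) [ 0.42887874 -0.35681127  0.10533738]
box_red 0.97 [173.1, 184.2, 225.9, 242.8] n 1442
   (array([0.5452, 0.2185]), array([0.1512, 0.0607]), 34.6) [0.54289805 0.21687226 0.03989808]
box_green 0.61 [96.6, 218.1, 154.7, 274.6] n 1584
   (array([0.4472, 0.3948]), array([0.1512, 0.0614]), 47.7) [0.44659577 0.39366607 0.0395426 ]
```

View pics/c7.png

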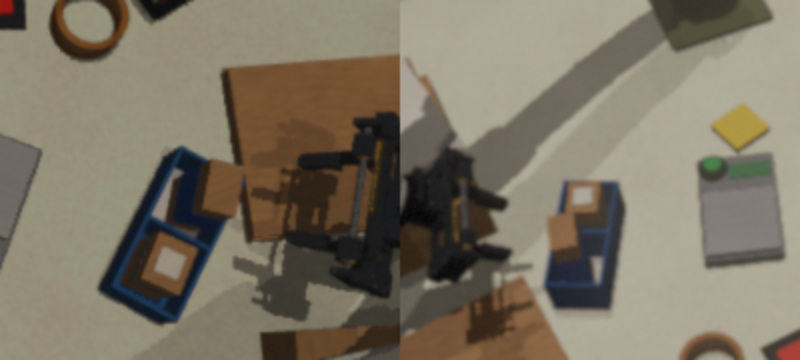

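The box stands in the empty cell with its top at z=0.155, the packed box hasn't moved, and the gripper is clear. I'll lift a little further and hand in.

>>> {"api": "carry_out", "payload": {"motion": [1.4,0,-1.4,0,0,0,1.4,0,-1.4,0,0,0,0,0,0,0,0,0,0,0,0,0,0,0,0,0,0,0,0,0]}}

```text
clock: 28.45
tool_pos: [0.4928, -0.5193, 0.2676]
eef_rot: [0.711, 0.591, 0.292, -0.246]
contact_force: [-0.6, 0.9, -0.4]
opening: 0.84
```

Run:
```python
from plant import monitor, workorder
s=monitor.get_state();print(s['clock'],s['contact_force'],s['qd'].round(3),s['tool_pos'])
print(workorder.finish_job())
```

```text
28.45 [-0.60156128  0.85065007 -0.39003362] [-0.001  0.004 -0.     0.    -0.002  0.002  0.001] [ 0.49282526 -0.51934979  0.26761976]
the job is handed in; nothing more can be done
None
```

The order was the blue box. I stood it on its end on the scale and let go, pressed the key down, then stood it in the tote's empty cell. I handed the job in at about 28.5 s, and no verdict was reported.

- **Scale:** the box stood free at (0.528, -0.138), about 2 mm from my estimate of the platform's centre. It was still there after the key press.
- **Key press:** there is no key reading. The fingertips stopped about 5 mm below the key's measured top with 47 N on the tool, so I took it as fully down. That is more force than I meant to use; it went through the fingertips, and wrist force stayed well under 120 N.
- **Tote:** the top camera put the box's top at z = 0.155 (expected for a box on the cell floor). Its centre is about 4 mm from the cell's centre.
- **Other boxes:** the packed and red boxes were within a few mm of where they started. I never measured the green box's start position, but the arm did not go near it after the first move.
- **Robot:** at hand-in it was clear of everything, with about 1 N on the tool, which is sensor noise.
- **Disagreements:** the two cameras differed by about 4 mm. Twice a detector went wrong because the arm was in the way: it missed the tote once, and once appeared to mark the red box as the blue one. I didn't use either result.

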